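# Seat a wired copper plaque on the sloping stand and stack its emptied tote

## Robot

A 7-joint arm with a two-finger parallel gripper is mounted at the origin on the work surface. World frame = base frame: x ahead of the robot, y to its left, z up, the work surface at z = 0. Lengths are in m, angles in rad, forces in N, time in s.
With the tool pointing down it reaches from about 0.4 to 0.85 m from the base axis. Payload 10.4 kg.
Tool frame: the origin (TCP) lies between the finger pads; the fingertips stand tips_ahead ahead of it and the grasp point (between the pads) lies 11 mm behind it (tips_ahead is the distance from the TCP to the fingertips, in m); z points along the fingers, x is the direction in which the jaws open and shut, and the axes are right-handed (so a half turn about z gives the same grasp; the last joint's range is limited). The gripper opens to 87 mm and grips with 3 to 60 N. Pads are 19 mm wide; open, the fingers measure 117 mm over their backs; the gripper's body (75 mm by 190 mm) begins 51 mm behind the grasp point.
Start: joints at [-1.298, 0.332, -0.065, 1.46, 0.022, 1.35, -0.088], TCP at [0.182, 0.598, 0.231] pointing down, gripper open.
Joint ranges: [-2.6, 2.6], [-0.5, 2.12], [-1.47, 1.34], [0.16, 2.42], [-1.27, 4.41], [0.06, 2.06], [-2.6, 2.6]. Speed limits (rad/s): [2.22, 2.22, 2.79, 2.79, 3.14, 3.14, 3.14].

## Interface

Orientations are given as a unit quaternion [x, y, z, w].
In Python, from bench import read_state, camera, close_job, tips_ahead gives the robot as it stands.
- The arm moves only by the tool arm_command, never from a script. Its argument "commands" is a list that holds one entry, the list of rows, each a list of 7 numbers: the turn, a rotation vector about the tool's x, y, z in rad, then the shift along the tool's x, y, z in m, then the opening in per cent of the stroke, from 0 (shut) to 100 (fully open). In form: [[[rx, ry, rz, x, y, z, claw], ...]]. A call has 1 to 20 rows; each row shifts and turns the commanded pose from where the row before left it, along the tool's axes as they then stand; what a row does not reach is not made up. A row lasts 1/8 s, in which the tool goes at most 62.5 mm and 10.7 degrees, less where a joint would pass 70% of its speed; a pose out of reach is approached as far as the arm can. A call with a gripper value outside its range is refused whole. The fingers move at their own pace and stop on an object; "newtons" is the grip in N (left out, the last holds). Time passes only in rows, so rows that do not move let the fingers close. It gives the time, the measured TCP pose, the force and the opening at its end, in the units of the state.
- read_state(): the state, without advancing time (a new reading comes with each control period).
- camera(name): name is "side" or "top" or "wrist"; returns a dict with "frame" (400x640x3 uint8, red, green, blue), "vfov" (degrees; the focal length in pixels is half the picture's height over the tangent of half this angle, whatever the lens; pixels are square), "cx", "cy" (the principal point, pixels), "R" (3x3) and "t" (3): a world point X has camera coordinates R X + t. Camera axes: x right, y down, z forward; pixel columns grow to the right and rows downward; lengths in m; the calibration is good to about 2 mm. A picture is of the moment at which its call begins. There is no depth.
- close_job(): hands the job in, once; it reports no verdict.
The state is a dict: "time": time; "joint_positions": joint angles; "joint_vel": joint speeds; "joint_torque": joint torques, N m; "ee_pos": TCP position; "eef_rot": TCP orientation; "ft_force": force on the tool from outside, world axes, zero at the start; "torque": the same for the moment, N m; "width": finger opening in m.
Only numpy, scipy, OpenCV 4.12 (cv2) and the standard library are available. Lean on these libraries where they do the work, as an engineer would, in place of code of your own. Each camera call takes 0.05 s, during which the arm holds its last target.

## Task

Take the copper plaque that lies alone in its tote and lay it gently on the sloping stand, its long edge along the fence on the robot's side, so that it slides down and comes to rest fully home in the low corner, against both fences. Then clear the emptied tote away on top of the tote with the two waiting plaques, turned so that it stacks up on the ledges instead of nesting down over the work. Leave the waiting plaques in their tote and do not disturb the dishes, the brush jar or the vase.

Things in the scene. Friction and masses are not known exactly. Their poses are not given: they have to be found in the camera images.
- plaque: The plaque to seat: pressed copper with brass wire cells on its face, 56 (x) x 76 (y) x 9 mm (z), 0.13 to 0.25 kg. It starts flat, face up, alone on the floor of tote_next, its x within 0.15 rad of the tote's x. Origin: centre of its underside, z up out of its face. Either way round is right. Grip it across the 56 mm (along its x).
- bed: Fixed sloping bed: slick white plastic plate 170 (x) x 150 (y) mm, tilted 24 degrees, lowest at its origin, which lies on its surface where the two fence faces meet. x climbs away from the robot along the side fence (plane y = 0), y climbs to the robot's left along the front fence (plane x = 0), each at 16.7 degrees; z is the bed's normal. Low corner 54 mm above the table.
- home (a point): Where the plaque's origin lies when seated home: bed x = 28, y = 38, z = 0 mm, plaque x along bed x. The fences are steel bars 10 mm thick, 8 mm above the bed, with a 12 mm gap in the corner. Friction on bed and fences is about 0.12, so a plaque let go on the bed slides home by itself within about a second. A finger needs about 25 mm between plaque and fence.
- high_corner (a point): The high corner of the bed's surface: bed x = 170, y = 150, z = 0 mm, 146 mm above the table. No fence at this corner.
- tote_next: Tote to empty and stack: grey stack-nest tote, 209 (x) x 173 (y) mm over the rim, 62 mm high, 0.18 to 0.29 kg, same shape as tote_waiting. Origin: centre of its underside, z up, +x to the end with the hand dip. Floor 4 mm thick, 164 x 128 mm inside, walls lean out 1 in 5. At the start its dip points roughly the same way as the other's (within 0.8 rad).
- tote_next_dip (a point): Hand dip of tote_next: middle of the lowered part (60 mm wide) of one end's rim, 99 mm along +x from the tote's origin, 36 mm above its underside.
- tote_next_rim (a point): Grip point of tote_next: top of the rim bar of one long side, at tote x = 4, y = 81, z = 62 mm; the same at y = -81. The rim is a bar 10 mm wide, 12 mm deep all round; grip it across the 10 mm from above, one finger inside, one outside, tips at most 12 mm below its top (the wall leans in below). Inside, the ribs leave 72 mm free here, from x = -24 to 48.
- tote_next_ledge (a point): One of the four ledges inside tote_next, tops of the wall's inner ribs, 20 x 20 mm, 50 mm above the tote's underside (12 mm below its rim): at tote x = -34 and 58, y = +-66 mm (this one x = 58, y = 66). The ribs widen to 40 mm and reach in to y = +-48 mm at the floor; outside they are channels that let totes nest.
- tote_waiting: The other tote, same sizes and axes (+x to its hand dip), with two plaques in it, about 0.6 kg in all, loose on the table. If tote_next is set on it turned end for end (dips at opposite ends), its floor stands on the four ledges, origins 50 mm apart in height and 6 mm play each way; the same way round it drops and nests about 25 mm up.
- tote_waiting_dip (a point): The hand dip of tote_waiting, 99 mm along +x from its origin, 36 mm above its underside.
- waiting_a: A waiting copper plaque, like the other, 56 x 76 x 9 mm, lying in tote_waiting. Origin: centre of its underside. To be left there.
- waiting_b: The second waiting copper plaque in tote_waiting. Origin: centre of its underside. To be left there.
- dishes: Bystander: pile of four small ceramic dishes, 100 mm across, 60 mm high, on the table beyond the work. Origin: centre of its underside.
- brush_jar: Bystander: white ceramic jar 70 mm across, with brushes up to 170 mm high, beyond the work. Origin: centre of its underside.
- vase: Bystander: enamelled vase 84 mm across and 147 mm high, beyond the stand. Origin: centre of its underside.

How it is judged:
By the outcome, as a careful person would: the job done as asked, in the order asked, and still so for the second after the job is handed in, with the robot touching nothing.
It also fails if it takes over 58 s, if anything falls off the work surface, if the arm or the gripper's body presses on something with over 40 N, if the wrist force passes 120 N, or if a joint passes its speed limit or range.

## Working session

There is one attempt and no reset: what is moved stays moved. The work goes in short steps, Python scripts to look and compute and a tool call to move; the robot and the scene stay as the last step left them, time stands still between calls to the robot, and variables do not carry over. Pictures are saved under pics/ and viewed, and the job is handed in when it is done.

Besides the shell and the picture viewer there is one more tool, called after "Emit:" in YAML: its name, and indented under it one key for each argument. arm_command: Moves the arm, as the interface text tells. Its arguments: {"type":"object","properties":{"commands":{"type":"array"},"newtons":{"type":"number"}},"required":["commands"]}

```bash
ls; mkdir -p pics; python3 - <<'E'
from bench import *
import cv2
print(read_state(), tips_ahead if not callable(tips_ahead) else tips_ahead())
for n in ["side","top","wrist"]:
    c=camera(n); cv2.imwrite(f"pics/{n}0.png",c["frame"][:,:,::-1]); print(n,c["vfov"],c["cx"],c["cy"],c["R"],c["t"])
E
```

```text
pics
{'time': 0.0, 'joint_positions': array([-1.2975884 ,  0.33287081, -0.06471182,  1.46092112,  0.0215989 ,
        1.34993168, -0.08849962]), 'joint_vel': array([ 3.90254014e-05,  7.09558178e-05,  6.80726097e-04, -1.31698601e-03,
       -6.02327600e-04,  1.64818725e-03,  1.87479694e-03]), 'joint_torque': array([ 8.88399718e-04, -6.23254395e+01,  2.52722570e-02, -3.89886725e+01,
       -6.13153330e-02,  3.99457233e-02,  1.65635438e-04]), 'ee_pos': array([0.18208355, 0.59749218, 0.22976428]), 'eef_rot': array([ 8.03579996e-01,  5.95196333e-01, -5.57604644e-04,  4.51854940e-04]), 'ft_force': array([-0.47042553, -0.51636267,  0.04949944]), 'torque': array([ 0.02214396,  0.02245962, -0.01587544]), 'width': 0.0868907913981776} 0.008
side 46.027272834379964 311.8044560296837 204.5803773695926 [[-0.98899316 -0.14794283  0.00233211]
 [-0.07777918  0.506414   -0.85877544]
 [ 0.12586866 -0.84950443 -0.51234685]] [0.58606672 0.11742654 1.14936988]
top 44.0615400095481 323.25784783953986 194.23516285670703 [[ 0.02065908 -0.99978217 -0.00296831]
 [-0.98363224 -0.01979363 -0.17909725]
 [ 0.17899949  0.00661971 -0.9838269 ]] [0.02487208 0.59856849 1.45377438]
wrist 62.36152835879816 321.0323406661052 196.1168169862503 [[ 0.29115525  0.95667524 -0.00104738]
 [ 0.9287231  -0.28238522  0.24027484]
 [ 0.22956922 -0.07093    -0.97070433]] [-0.62423633 -0.02907798  0.38824214]
```

View pics/side0.png

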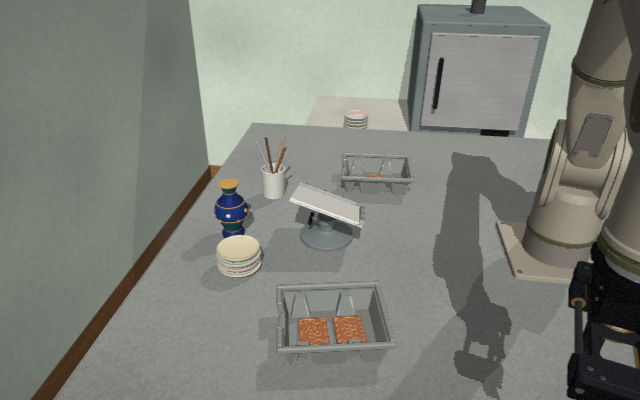

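View pics/top0.png

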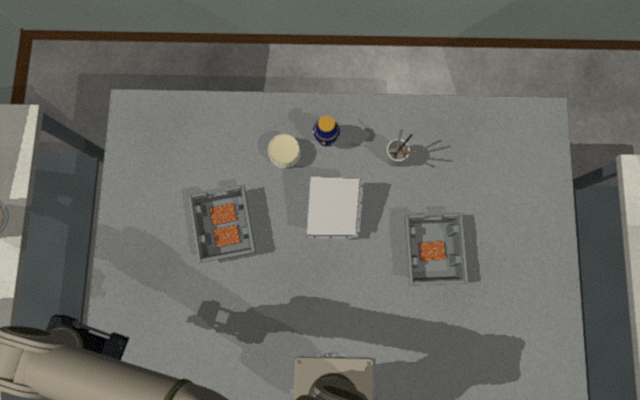

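View pics/wrist0.png

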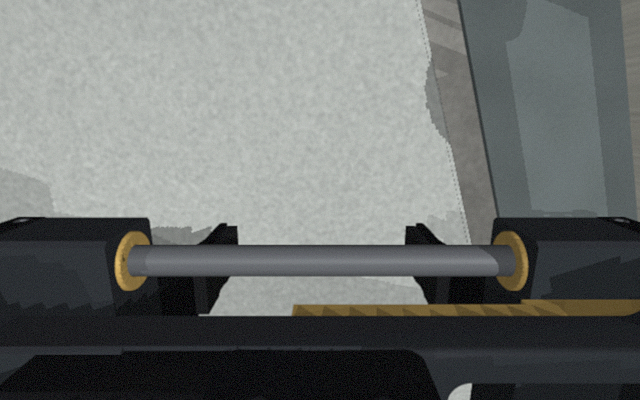

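```bash
python3 - <<'E'
import cv2
im=cv2.imread("pics/top0.png")
for n,(x0,y0,x1,y1) in dict(tn=(390,195,490,295),tw=(175,170,275,270),bed=(290,160,390,260)).items():
    cv2.imwrite(f"pics/{n}0.png",cv2.resize(im[y0:y1,x0:x1],(600,600),interpolation=cv2.INTER_CUBIC))
im=cv2.imread("pics/side0.png")
cv2.imwrite("pics/sidebed0.png",cv2.resize(im[140:260,260:420],(800,600),interpolation=cv2.INTER_CUBIC))
cv2.imwrite("pics/sidetw0.png",cv2.resize(im[270:370,260:410],(800,533),interpolation=cv2.INTER_CUBIC))
E
```

```text
(no output)
```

View pics/tn0.png

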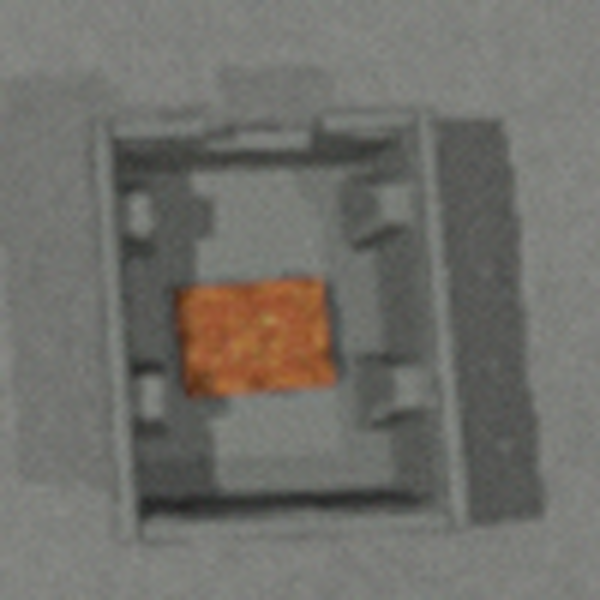

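View pics/tw0.png

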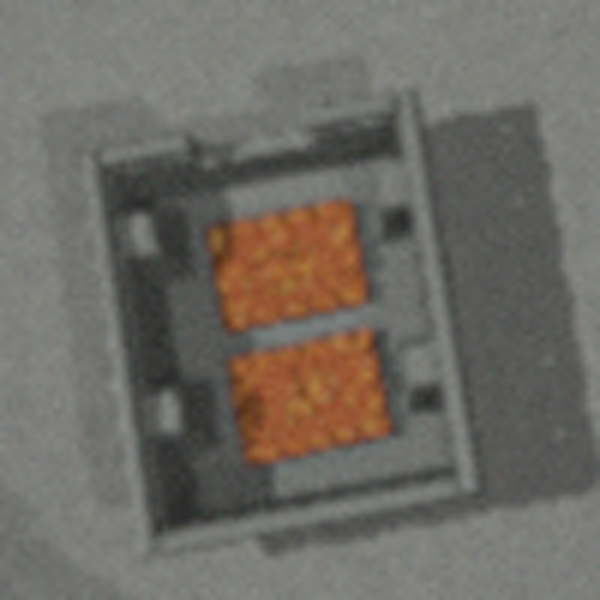

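View pics/bed0.png

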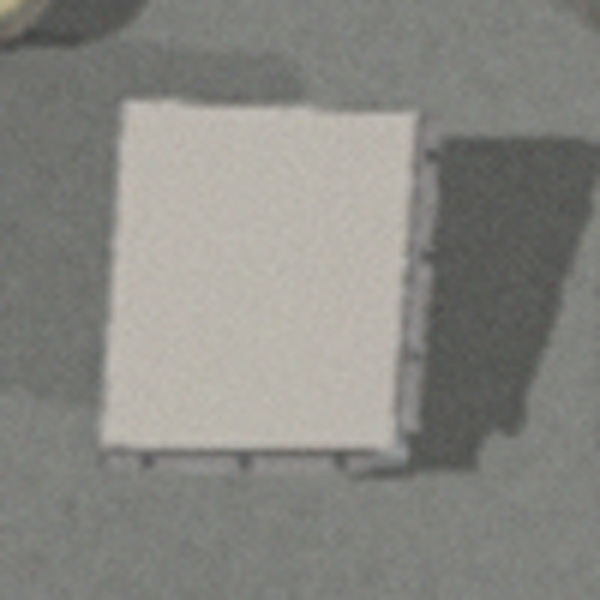

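View pics/sidebed0.png

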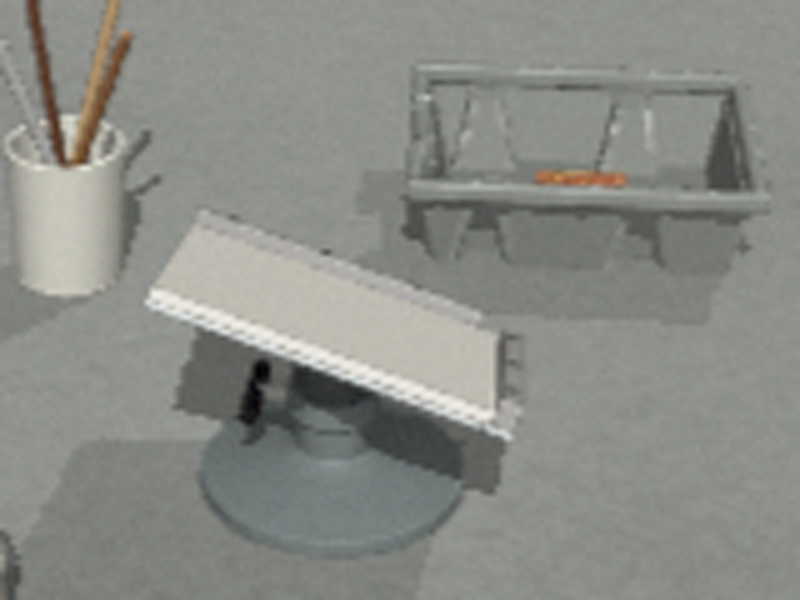

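View pics/sidetw0.png

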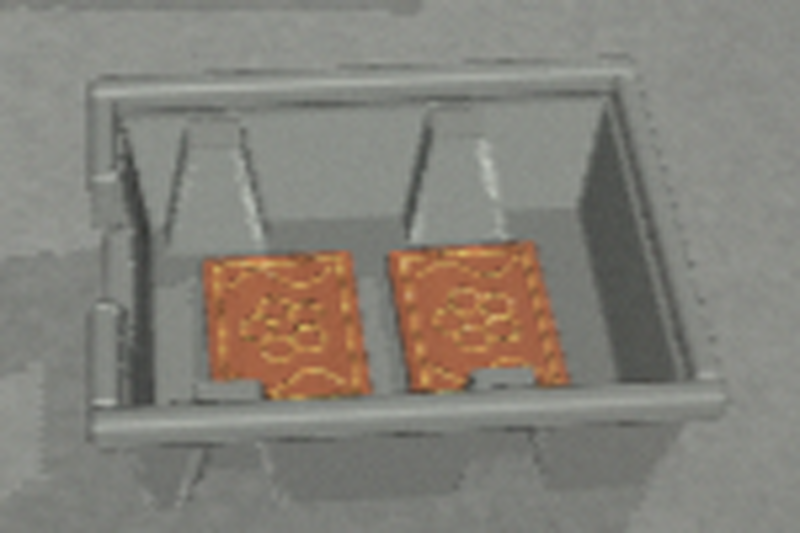

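```bash
cat > h.py <<'E'
import numpy as np, cv2
from scipy.spatial.transform import Rotation as Ro
from bench import *
def K(c): 
    f=200/np.tan(np.radians(c["vfov"])/2); return f
def ray(c,u,v):
    d=np.array([(u-c["cx"])/K(c),(v-c["cy"])/K(c),1]); R=np.array(c["R"]); t=np.array(c["t"])
    return -R.T@t, R.T@d
def onz(c,u,v,z):
    o,d=ray(c,u,v); return o+d*(z-o[2])/d[2]
def proj(c,X):
    p=np.array(c["R"])@np.array(X)+np.array(c["t"]); return np.array([c["cx"]+K(c)*p[0]/p[2],c["cy"]+K(c)*p[1]/p[2]])
def snap(n,name,crop=None,s=1):
    c=camera(n); im=c["frame"][:,:,::-1]
    if crop: x0,y0,x1,y1=crop; im=im[y0:y1,x0:x1]
    cv2.imwrite("pics/"+name,cv2.resize(im,None,fx=s,fy=s,interpolation=cv2.INTER_CUBIC)); return c
def plaques(c,z=.013,amin=100):
    hsv=cv2.cvtColor(c["frame"],cv2.COLOR_RGB2HSV)
    m=cv2.inRange(hsv,(3,120,60),(22,255,255)); m=cv2.morphologyEx(m,cv2.MORPH_CLOSE,np.ones((5,5)))
    out=[]
    for k in cv2.findContours(m,cv2.RETR_EXTERNAL,cv2.CHAIN_APPROX_NONE)[0]:
        if cv2.contourArea(k)<amin: continue
        P=np.array([onz(c,u,v,z)[:2] for u,v in k[:,0]])
        r=cv2.minAreaRect((P*1000).astype(np.float32)); out.append(r)
    return out
E
python3 - <<'E'
from h import *
c=camera("top")
for r in plaques(c): print("plaque",r)
def fitrect(pts,L,W,z):
    P=np.array([onz(c,u,v,z)[:2] for u,v in pts]); print(P.round(4)); print([np.linalg.norm(P[i]-P[i-1]).round(4) for i in range(4)])
    # order TL,TR,BR,BL ; x up
    d=(P[0]+P[1]-P[2]-P[3]); print("c",P.mean(0).round(4),"yaw",np.arctan2(d[1],d[0]), "yaw2", np.arctan2(*(np.array([-1,1])*(P[0]+P[3]-P[1]-P[2]))))
for o,p in (((390,195),[(97,120),(432,108),(467,522),(125,540)]),((175,170),[(95,152),(412,92),(478,490),(148,550)])):
    fitrect([(o[0]+a/6-.4,o[1]+b/6-.4) for a,b in p],.209,.173,.062)
s,co=np.sin(np.radians(16.7)),0
ptsB=[((125,100),.146),((418,112),.1029),((100,446),.0971)]
for (a,b),z in ptsB: print(onz(c,290+a/6-.4,160+b/6-.4,z))
cs=camera("side")
# side bed corners: crop 5x
for n,(a,b) in dict(high=(148,298),x0y150=(497,415)).items():
    for z in (.146,.0971): print(n,z,onz(cs,260+a/5,140+b/5,z))
# vase etc
E
```

```text
plaque ((435.68109130859375, -299.5679931640625), (53.49065017700195, 76.42996215820312), 6.316518783569336)
plaque ((503.18707275390625, 342.4510192871094), (124.9785385131836, 74.72100830078125), 12.661481857299805)
plaque ((837.7871704101562, 33.84199523925781), (51.65570831298828, 50.26033020019531), 50.00390625)
plaque ((1128.65771484375, 8.047607421875), (29.70416259765625, 795.2515258789062), 0.13278155028820038)
plaque ((1128.2938232421875, 652.4068603515625), (335.40850830078125, 29.01006507873535), 89.91072845458984)
[[ 0.5392 -0.2126]
 [ 0.5487 -0.3807]
 [ 0.3442 -0.3918]
 [ 0.3321 -0.2244]]
[np.float64(0.2074), np.float64(0.1684), np.float64(0.2047), np.float64(0.1678)]
c [ 0.441  -0.3024] yaw 0.05552620183167533 yaw2 0.06432794302586432
[[0.5862 0.4402]
 [0.6204 0.2813]
 [0.42   0.2385]
 [0.3872 0.4002]]
[np.float64(0.203), np.float64(0.1625), np.float64(0.2048), np.float64(0.165)]
c [0.5035 0.34  ] yaw 0.20407399637591664 yaw2 0.20595785363984623
[0.63307552 0.07448127 0.146     ]
[ 0.63935257 -0.06908371  0.1029    ]
[0.47131642 0.08395154 0.0971    ]
high 0.146 [0.63083117 0.09009216 0.146     ]
high 0.0971 [0.6476692  0.00772479 0.0971    ]
x0y150 0.146 [0.46679541 0.16417486 0.146     ]
x0y150 0.0971 [0.46884353 0.08848699 0.0971    ]
```

```bash
cat >> h.py <<'E'
def down(yaw):  # tool z down, tool x at yaw
    return Ro.from_euler('z',yaw)*Ro.from_euler('x',np.pi)
def pose():
    s=read_state(); return np.array(s["ee_pos"]),Ro.from_quat(s["eef_rot"])
def plan(wps,p=None,R=None,claw=100,step=.06,ang=.17):
    """wps: list of (pos,Rot[,claw]); prints rows"""
    if p is None: p,R=pose()
    for w in wps:
        q,S=np.array(w[0]),w[1]; cl=w[2] if len(w)>2 else claw
        rv=(R.inv()*S).as_rotvec(); 
        n=max(1,int(np.ceil(max(np.linalg.norm(q-p)/step,np.linalg.norm(rv)/ang))))
        dp=(q-p)/n; rows=[]
        for i in range(n):
            d=R.inv().apply(dp); a=rv/n
            row=list(np.round(a,3))+list(np.round(d,4))+[cl]; rows.append([float(x) for x in row])
            R=R*Ro.from_rotvec(rows[-1][:3]); p=p+R.apply([0,0,0])+ (R*Ro.from_rotvec(rows[-1][:3]).inv()).apply(rows[-1][3:6])
        print(n,"rows:",",".join(str(r).replace(" ","") for r in rows)); p,R=p,R
E
python3 - <<'E'
from h import *
plan([((.45,.4,.32),down(np.radians(40))),((.54,-.02,.32),down(np.radians(3)))])
E
```

```text
6 rows: [0.0,0.0,0.096,-0.0185,0.0523,-0.015,100.0],[0.0,0.0,0.096,-0.0134,0.0538,-0.015,100.0],[0.0,0.0,0.096,-0.0082,0.0549,-0.015,100.0],[0.0,0.0,0.096,-0.0029,0.0554,-0.015,100.0],[0.0,0.0,0.096,0.0024,0.0554,-0.015,100.0],[0.0,0.0,0.096,0.0077,0.055,-0.015,100.0]
8 rows: [0.0,0.0,0.081,-0.0252,0.0474,0.0001,100.0],[0.0,0.0,0.081,-0.0212,0.0493,0.0001,100.0],[0.0,0.0,0.081,-0.0172,0.0509,0.0001,100.0],[0.0,0.0,0.081,-0.013,0.0521,0.0001,100.0],[0.0,0.0,0.081,-0.0088,0.053,0.0001,100.0],[0.0,0.0,0.081,-0.0044,0.0535,0.0001,100.0],[0.0,0.0,0.081,-0.0001,0.0537,0.0001,100.0],[0.0,0.0,0.081,0.0043,0.0535,0.0001,100.0]
```

Emit:
arm_command:
  commands:
    - [[0,0,0.096,-0.018,0.052,-0.015,100],[0,0,0.096,-0.013,0.054,-0.015,100],[0,0,0.096,-0.008,0.055,-0.015,100],[0,0,0.096,-0.003,0.055,-0.015,100],[0,0,0.096,0.002,0.055,-0.015,100],[0,0,0.096,0.008,0.055,-0.015,100],[0,0,0.081,-0.025,0.047,0,100],[0,0,0.081,-0.021,0.049,0,100],[0,0,0.081,-0.017,0.051,0,100],[0,0,0.081,-0.013,0.052,0,100],[0,0,0.081,-0.009,0.053,0,100],[0,0,0.081,-0.004,0.053,0,100],[0,0,0.081,0,0.054,0,100],[0,0,0.081,0.004,0.053,0,100],[0,0,0,0,0,0,100]]

```text
time: 2.12
ee_pos: [0.5397, -0.022, 0.3208]
eef_rot: [1.0, 0.021, 0.0, 0.001]
ft_force: [-0.4, -0.0, 0.4]
width: 0.0872
```

```bash
python3 - <<'E'
from h import *
p,R=pose(); print(p,R.as_matrix()[:,0],R.as_matrix()[:,2],read_state()["joint_positions"])
c=snap("wrist","w1.png"); print(c["R"],c["t"])
E
```

```text
[ 0.53966146 -0.02195874  0.32076331] [9.99094681e-01 4.25390670e-02 4.96119457e-04] [ 5.47189686e-04 -1.18891353e-03 -9.99999144e-01] [-0.54611886  0.10432815  0.55086078  1.56570224 -0.05353829  1.48647645
  0.04934852]
[[ 9.99080214e-01  4.28803279e-02  5.22239357e-05]
 [ 4.15979458e-02 -9.69495837e-01  2.41552134e-01]
 [ 1.04084656e-02 -2.41327785e-01 -9.70387842e-01]] [-0.53817576 -0.09491622  0.46486275]
```

View pics/w1.png

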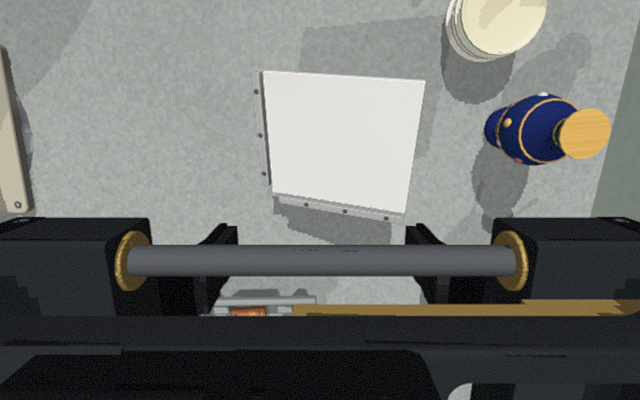

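```bash
python3 - <<'E'
from h import *
c=camera("wrist"); im=c["frame"]; hsv=cv2.cvtColor(im,cv2.COLOR_RGB2HSV)
m=((hsv[:,:,2]>215)&(hsv[:,:,1]<25)).astype(np.uint8)*255; m[225:]=0; m[:,:230]=0; m[:,440:]=0
m=cv2.morphologyEx(m,cv2.MORPH_OPEN,np.ones((3,3)))
k=max(cv2.findContours(m,cv2.RETR_EXTERNAL,cv2.CHAIN_APPROX_NONE)[0],key=cv2.contourArea)
a=cv2.approxPolyDP(k,6,True)[:,0]; print(a.tolist(),cv2.contourArea(k))
Q=k[:,0].astype(float)
# refine edges by line fits
n=len(a); L=[]
for i in range(n):
    A,B=a[i].astype(float),a[(i+1)%n].astype(float); d=(B-A)/np.linalg.norm(B-A); t=(Q-A)@d; e=abs((Q-A)@[-d[1],d[0]])
    s=Q[(t>8)&(t<np.linalg.norm(B-A)-8)&(e<4)]
    vx,vy,x,y=cv2.fitLine(s.astype(np.float32),cv2.DIST_HUBER,0,.01,.01).ravel(); L.append(np.cross([x,y,1],[x+vx,y+vy,1]))
C=[]
for i in range(n):
    q=np.cross(L[i-1],L[i]); C.append((q[:2]/q[2])); print(C[-1].round(2))
vis=im[:,:,::-1].copy(); cv2.drawContours(vis,[k],-1,(0,0,255),1)
cv2.imwrite("pics/wv1.png",cv2.resize(vis[50:230,230:440],None,fx=3.3,fy=3.3,interpolation=cv2.INTER_NEAREST))
np.save("C.npy",C)
E
```

```text
[[268, 74], [273, 193], [403, 215], [424, 85]] 18091.5
[264.09  73.79]
[273.32 192.44]
[403.04 214.96]
[424.3   85.07]
```

View pics/wv1.png

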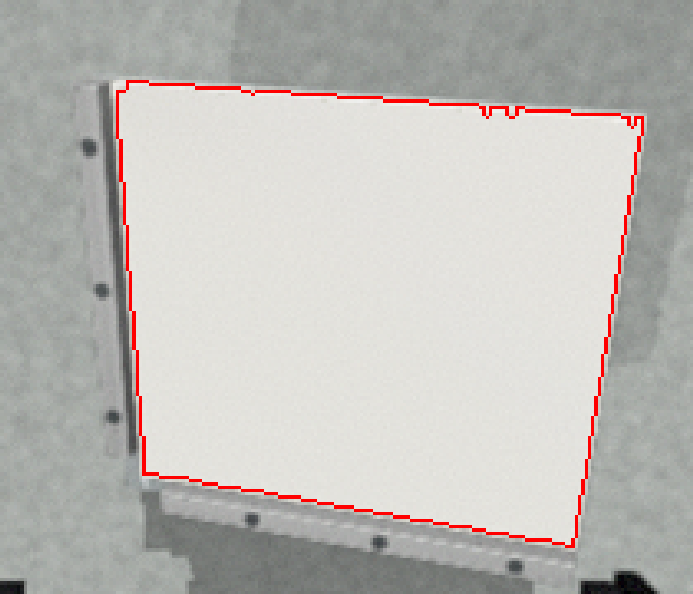

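```bash
cat >> h.py <<'E'
def bedR(phi):
    # diag direction: bed normal tilted 24deg; ex,ey each climbs equal
    s=np.sin(np.radians(24))/np.sqrt(2); 
    n=np.array([-np.sin(np.radians(24))*np.cos(np.pi/4),-np.sin(np.radians(24))*np.sin(np.pi/4),np.cos(np.radians(24))])
    # rotate flat frame about axis so that z->n
    ax=np.cross([0,0,1],n); R=Ro.from_rotvec(ax/np.linalg.norm(ax)*np.radians(24))
    return Ro.from_euler('z',phi)*R
E
python3 - <<'E'
from h import *
from scipy.optimize import least_squares
print(bedR(0).as_matrix().round(3))
c=camera("wrist"); C=np.load("C.npy")
cen=C.mean(0); C=C+0.5*(C-cen)/np.linalg.norm(C-cen,axis=1)[:,None]*1.4
B=np.array([[0,.15,0],[0,0,0],[.17,0,0],[.17,.15,0]])
f=lambda p: np.concatenate([proj(c,bedR(p[2]).apply(b)+[p[0],p[1],.054])-q for b,q in zip(B,C)])
r=least_squares(f,[.476,-.06,0]); print(r.x,r.fun.round(2))
f4=lambda p: np.concatenate([proj(c,bedR(p[2]).apply(b)+[p[0],p[1],p[3]])-q for b,q in zip(B,C)])
r=least_squares(f4,[.476,-.06,0,.054]); print(r.x,r.fun.round(2))
for r in plaques(camera("wrist")): print(r)
t=camera("top")
for b in B: print(proj(t,bedR(r4) .apply(b)+[.476,-.06,.054]) if False else "")
E
```

```text
[[ 0.957 -0.043 -0.288]
 [-0.043  0.957 -0.288]
 [ 0.288  0.288  0.914]]
[ 0.47694113 -0.05535825 -0.00205866] [-1.24 -0.57 -0.91  0.57  0.85  0.86  1.06 -0.32]
[ 0.47732092 -0.05542554 -0.00231244  0.04950232] [-0.14  0.02 -0.12 -0.16  0.23 -0.17  0.03  0.23]
((433.8382873535156, -259.3454284667969), (53.98982620239258, 8.875144004821777), 3.0613725185394287)
((777.4373779296875, -231.3290557861328), (544.4594116210938, 28.127721786499023), 3.0613725185394287)
((834.2117309570312, -149.9986114501953), (47.495365142822266, 100.65672302246094), 14.659363746643066)
((259.6455993652344, -180.80116271972656), (101.70376586914062, 47.575965881347656), 81.3955307006836)
((870.3556518554688, 35.321258544921875), (124.28507232666016, 85.73682403564453), 7.66200590133667)
```

```bash
python3 - <<'E'
from h import *
plan([((.436,-.37,.25),down(.11))])
E
```

```text
7 rows: [-0.0,0.0,-0.008,-0.0175,0.0498,0.01,100.0],[-0.0,0.0,-0.008,-0.0179,0.0496,0.01,100.0],[-0.0,0.0,-0.008,-0.0183,0.0495,0.01,100.0],[-0.0,0.0,-0.008,-0.0187,0.0494,0.01,100.0],[-0.0,0.0,-0.008,-0.0191,0.0492,0.01,100.0],[-0.0,0.0,-0.008,-0.0195,0.049,0.01,100.0],[-0.0,0.0,-0.008,-0.0199,0.0489,0.01,100.0]
```

Emit:
arm_command:
  commands:
    - [[0,0,-0.008,-0.0175,0.05,0.01,100],[0,0,-0.008,-0.018,0.0495,0.01,100],[0,0,-0.008,-0.018,0.0495,0.01,100],[0,0,-0.008,-0.0185,0.0495,0.01,100],[0,0,-0.008,-0.019,0.049,0.01,100],[0,0,-0.008,-0.0195,0.049,0.01,100],[0,0,-0.008,-0.02,0.049,0.01,100],[0,0,0,0,0,0,100]]

```text
time: 3.38
ee_pos: [0.433, -0.3743, 0.2497]
eef_rot: [0.999, 0.051, -0.001, 0.0]
ft_force: [0.5, 0.9, -0.8]
width: 0.0871
```

```bash
python3 - <<'E'
from h import *
p,R=pose(); print(p,R.as_matrix()[:,0],read_state()["joint_positions"])
c=snap("wrist","w2.png")
for r in plaques(c,amin=1000): print(r)
E
```

```text
[ 0.43301817 -0.3743014   0.24974608] [ 0.99477601  0.10205777 -0.0022147 ] [-0.06373247  0.2559122   0.83524935  1.61261969 -0.19087876  1.3598107
  0.89786026]
((642.1831665039062, -536.756591796875), (459.15252685546875, 23.82032012939453), 5.979626178741455)
((436.6509704589844, -297.56103515625), (54.41584014892578, 73.43096923828125), 5.889005661010742)
```

View pics/w2.png

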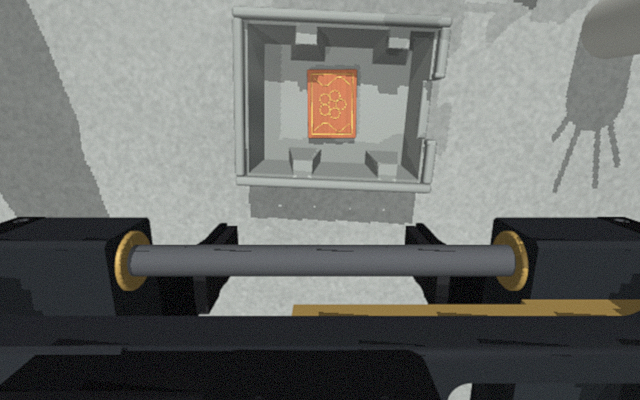

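```bash
python3 - <<'E'
from h import *
plan([((.436,-.299,.13),down(.104)),((.436,-.299,.014),down(.104))],step=.05)
E
```

```text
3 rows: [-0.0,0.0,0.0,0.003,-0.0242,0.04,100.0],[-0.0,0.0,0.0,0.003,-0.0242,0.04,100.0],[-0.0,0.0,0.0,0.003,-0.0242,0.04,100.0]
3 rows: [-0.0,0.0,0.0,0.0001,0.0,0.0387,100.0],[-0.0,0.0,0.0,0.0001,0.0,0.0387,100.0],[-0.0,0.0,0.0,0.0001,0.0,0.0387,100.0]
```

Emit:
arm_command:
  commands:
    - [[0,0,0,0.003,-0.024,0.04,100],[0,0,0,0.003,-0.024,0.04,100],[0,0,0,0.003,-0.0245,0.04,100],[0,0,0,0,0,0.035,100],[0,0,0,0,0,0.035,100],[0,0,0,0,0,0.03,100],[0,0,0,0,0,0.005,100],[0,0,0,0,0,0,100],[0,0,0,0,0,0,100]]

```text
time: 4.55
ee_pos: [0.4376, -0.2983, 0.0268]
eef_rot: [0.999, 0.054, 0.001, 0.0]
ft_force: [0.4, 0.8, 0.3]
width: 0.087
```

```bash
python3 - <<'E'
from h import *
p,R=pose(); print(p,R.as_matrix()[:,0],R.as_matrix()[:,2],read_state()["joint_positions"],read_state()["ft_force"])
E
```

```text
[ 0.43760438 -0.29833439  0.02678712] [0.99420534 0.10747902 0.00200184] [ 2.05398664e-03 -3.74495393e-04 -9.99997820e-01] [-0.09076029  0.41113857  0.71076364  1.95200227 -0.3410761   0.89756848
  0.90228025] [0.39079262 0.83480381 0.26695252]
```

Emit:
arm_command:
  commands:
    - [[0,0,0,-0.001,0,0.0095,100],[0,0,0,0,0,0.003,100],[0,0,0,0,0,0,100],[0,0,0,0,0,0,55],[0,0,0,0,0,0,40],[0,0,0,0,0,0,40],[0,0,0,0,0,0,40],[0,0,0,0,0,0,40],[0,0,0,0,0,0,40]]
  newtons: 30

```text
time: 5.68
ee_pos: [0.4356, -0.2984, 0.013]
eef_rot: [0.999, 0.054, 0.0, -0.0]
ft_force: [0.9, -0.4, -0.0]
width: 0.0559
```

```bash
cat >> h.py <<'E'
BO=np.array([.477,-.057,.054]); BR=bedR(-.002)
def bedpose(x,y,h):
    return BO+BR.apply([x,y,h+.009]), Ro.from_matrix(BR.as_matrix()@np.diag([1,-1,-1.]))
E
python3 - <<'E'
from h import *
p,R=pose()
a=bedpose(.059,.046,.09); b=bedpose(.059,.046,.03); print(a[0],b[0])
plan([((p[0],p[1],.22),R,40),((.45,-.2,.25),R,40),(a[0],a[1],40),(b[0],b[1],40)],step=.05)
E
```

```text
[ 0.50301404 -0.04406388  0.17463966] [ 0.5203049  -0.02684206  0.11982693]
5 rows: [0.0,0.0,0.0,0.0,-0.0,-0.0414,40.0],[0.0,0.0,0.0,0.0,-0.0,-0.0414,40.0],[0.0,0.0,0.0,0.0,-0.0,-0.0414,40.0],[0.0,0.0,0.0,0.0,-0.0,-0.0414,40.0],[0.0,0.0,0.0,0.0,-0.0,-0.0414,40.0]
3 rows: [0.0,0.0,0.0,0.0083,-0.0321,-0.01,40.0],[0.0,0.0,0.0,0.0083,-0.0321,-0.01,40.0],[0.0,0.0,0.0,0.0083,-0.0321,-0.01,40.0]
4 rows: [0.07,0.078,0.027,0.0173,-0.0373,0.0188,40.0],[0.07,0.078,0.027,0.0147,-0.0363,0.0227,40.0],[0.07,0.078,0.027,0.0118,-0.035,0.0262,40.0],[0.07,0.078,0.027,0.0087,-0.0333,0.0294,40.0]
2 rows: [-0.0,-0.0,-0.0,0.0,-0.0,0.03,40.0],[-0.0,-0.0,-0.0,0.0,-0.0,0.03,40.0]
```

Emit:
arm_command:
  commands:
    - [[0,0,0,0,0,-0.02,40],[0,0,0,0,0,-0.042,40],[0,0,0,0,0,-0.048,40],[0,0,0,0,0,-0.048,40],[0,0,0,0,0,-0.048,40],[0,0,0,0.008,-0.032,-0.01,40],[0,0,0,0.008,-0.032,-0.01,40],[0,0,0,0.008,-0.032,-0.01,40],[0.07,0.078,0.027,0.017,-0.037,0.019,40],[0.07,0.078,0.027,0.015,-0.036,0.023,40],[0.07,0.078,0.027,0.012,-0.035,0.026,40],[0.07,0.078,0.027,0.009,-0.033,0.029,40],[0,0,0,0,0,0,40],[0,0,0,0,0,0,40]]

```text
time: 7.42
ee_pos: [0.5025, -0.0463, 0.1748]
eef_rot: [0.978, -0.001, 0.147, -0.147]
ft_force: [0.7, -0.0, -1.4]
width: 0.0555
```

```bash
python3 - <<'E'
from h import *
p,R=pose(); print(p,R.as_matrix()); print(read_state()["joint_positions"],read_state()["width"])
b=bedpose(.059,.046,.02); print(b[1].as_matrix())
plan([(b[0],b[1],40)],step=.04)
snap("side","s2.png",(240,120,440,270),4)
snap("wrist","w3.png")
E
```

```text
[ 0.502502   -0.04629747  0.1747563 ] [[ 0.95656407  0.04073871  0.28866162]
 [-0.04578959 -0.9569003   0.2867841 ]
 [ 0.2879036  -0.28754507 -0.91347105]]
[-0.46363113 -0.08269028  0.68667606  2.08973578 -0.37941121  0.92085867
  0.42648509] 0.055545790549449414
[[ 0.95668436  0.04131364  0.28818088]
 [-0.04514073 -0.95685727  0.28703045]
 [ 0.28760624 -0.28760624 -0.91354546]]
2 rows: [0.0,-0.0,-0.0,0.0002,-0.001,0.0354,40.0],[0.0,-0.0,-0.0,0.0002,-0.001,0.0354,40.0]
```

View pics/s2.png

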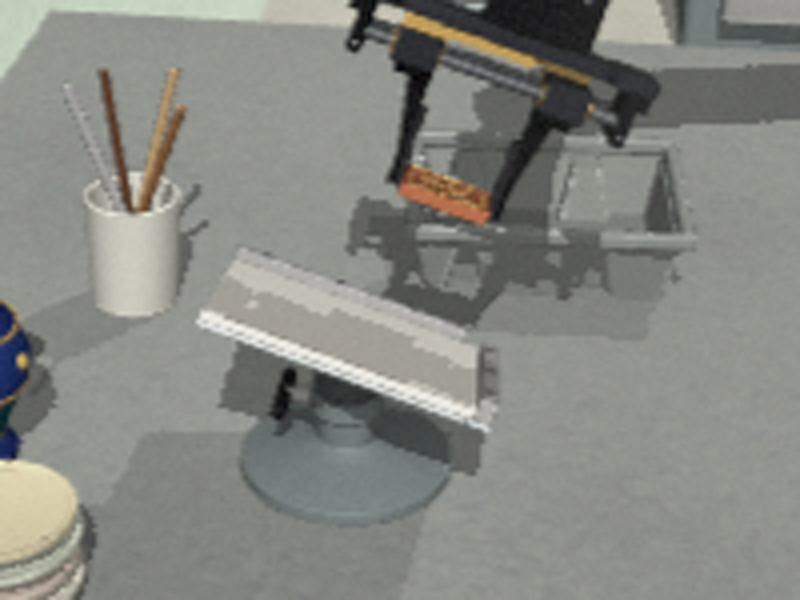

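View pics/w3.png

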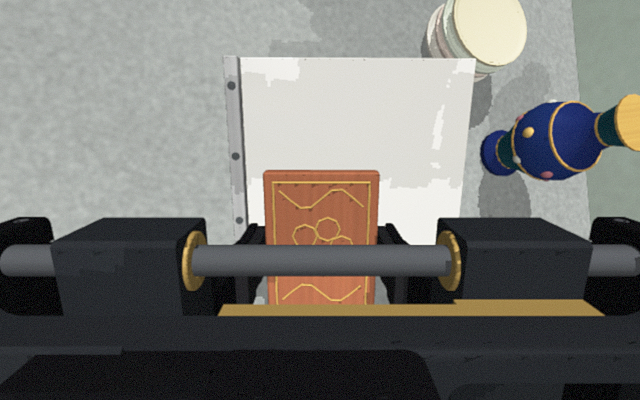

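Emit:
arm_command:
  commands:
    - [[0,0,0,0,-0.001,0.025,40],[0,0,0,0,-0.001,0.025,40],[0,0,0,0,0,0.025,40],[0,0,0,0,0,0.006,40],[0,0,0,0,0,0,40]]

```text
time: 8.15
ee_pos: [0.526, -0.0208, 0.1008]
eef_rot: [0.978, -0.001, 0.147, -0.147]
ft_force: [-0.0, -0.0, -2.4]
width: 0.0557
```

```bash
cat > bs.py <<'E'
from h import *
p,R=pose(); print("bed coords TCP mm",(BR.inv().apply(p-BO)*1000).round(1),"plaque h",(BR.inv().apply(p-BO)[2]*1000-9).round(1), read_state()["ft_force"].round(2), read_state()["width"])
E
python3 - <<'E'
import bs
from h import *
snap("side","s3.png",(240,120,440,270),4)
snap("wrist","w4.png")
E
```

```text
bed coords TCP mm [58.7 46.  18.3] plaque h 9.3 [-0.01 -0.   -2.36] 0.05565528931675154
```

View pics/s3.png

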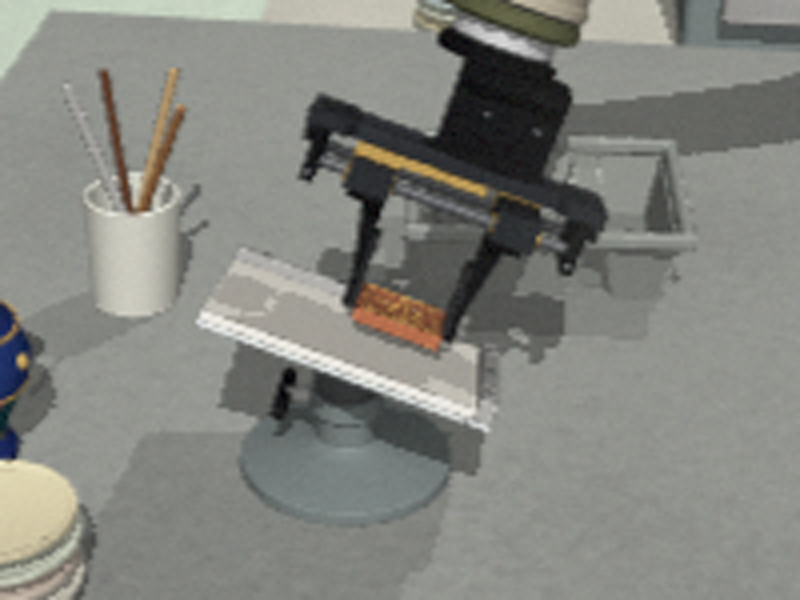

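View pics/w4.png

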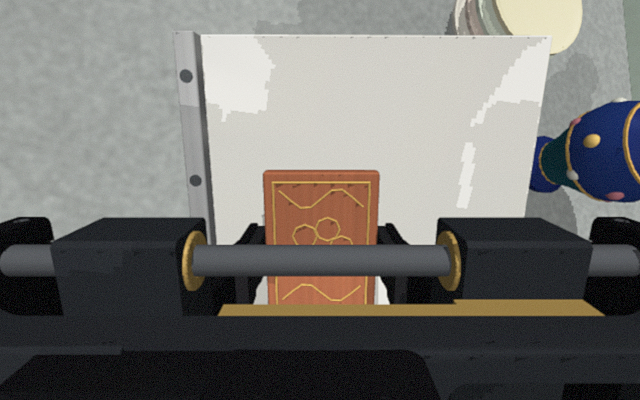

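Emit:
arm_command:
  commands:
    - [[0,0,0,0,0,0.004,40],[0,0,0,0,0,0.002,40],[0,0,0,0,0,0,40]]

```text
time: 8.62
ee_pos: [0.5274, -0.0186, 0.0948]
eef_rot: [0.978, -0.001, 0.147, -0.147]
ft_force: [-0.3, 0.2, -3.3]
width: 0.0556
```

```bash
python3 bs.py
```

```text
bed coords TCP mm [58.2 46.4 11.7] plaque h 2.7 [-0.31  0.22 -3.26] 0.055594875080535955
```

Emit:
arm_command:
  commands:
    - [[0,0,0,0,0,0.0015,40],[0,0,0,0,0,0,40]]

```text
time: 8.88
ee_pos: [0.5278, -0.0181, 0.0934]
eef_rot: [0.978, -0.001, 0.147, -0.147]
ft_force: [-0.2, 0.6, -1.9]
width: 0.0555
```

```bash
python3 bs.py
```

```text
bed coords TCP mm [58.2 46.4 10.2] plaque h 1.2 [-0.2   0.59 -1.91] 0.0554943195634497
```

Emit:
arm_command:
  commands:
    - [[0,0,0,0,0,0.0015,40],[0,0,0,0,0,0,40]]

```text
time: 9.12
ee_pos: [0.5285, -0.018, 0.0926]
eef_rot: [0.978, -0.001, 0.147, -0.147]
ft_force: [-4.3, -0.7, 5.8]
width: 0.0558
```

```bash
python3 bs.py
```

```text
bed coords TCP mm [58.6 46.3  9.2] plaque h 0.2 [-4.25 -0.73  5.82] 0.05578328802913492
```

Emit:
arm_command:
  commands:
    - [[0,0,0,0,0,-0.0005,40],[0,0,0,0,0,0,72],[0,0,0,0,0,0,72],[0,0,0,0,0,0,72],[0,0,0,0,0,0,72],[0,0,0,0,0,0,72]]

```text
time: 9.88
ee_pos: [0.5282, -0.0179, 0.0926]
eef_rot: [0.978, -0.001, 0.147, -0.147]
ft_force: [-0.1, -0.8, 0.7]
width: 0.0628
```

```bash
python3 - <<'E'
import bs
from h import *
snap("side","s4.png",(240,120,440,270),4)
snap("wrist","w5.png")
E
```

```text
bed coords TCP mm [58.3 46.5  9.3] plaque h 0.3 [-0.1  -0.79  0.69] 0.06279567558578357
```

View pics/s4.png

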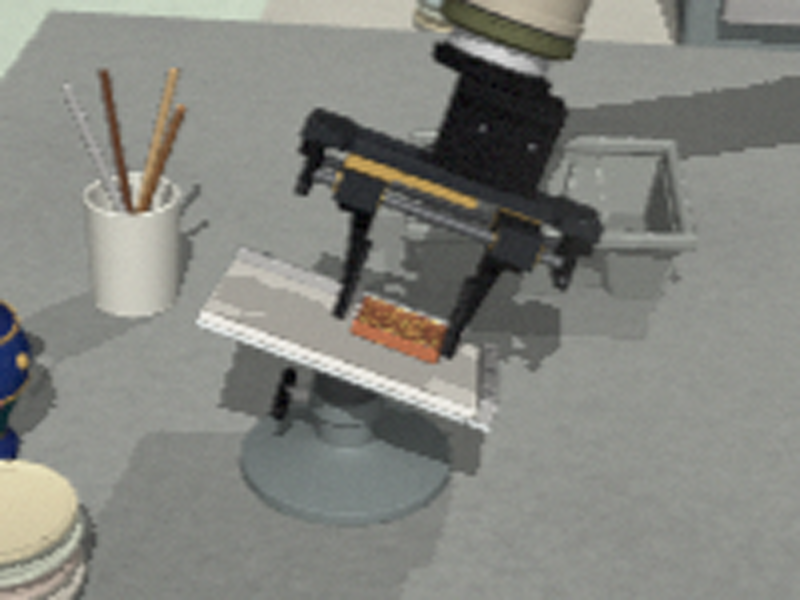

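View pics/w5.png

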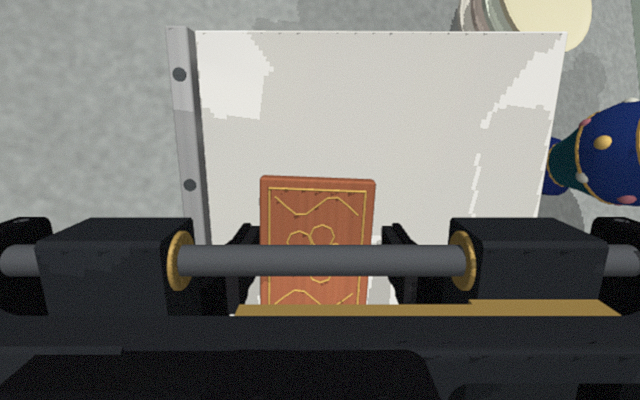

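```bash
python3 - <<'E'
from h import *
p,R=pose(); q=p+R.apply([0,0,-.085])
plan([(q,R,72),((.45,-.06,.30),down(-1.50),100)],step=.05)
E
```

```text
2 rows: [0.0,0.0,0.0,0.0,-0.0,-0.0425,72.0],[0.0,0.0,0.0,0.0,-0.0,-0.0425,72.0]
10 rows: [-0.046,-0.002,0.147,-0.0013,-0.0023,-0.0139,100.0],[-0.046,-0.002,0.147,-0.0016,-0.0014,-0.014,100.0],[-0.046,-0.002,0.147,-0.0018,-0.0005,-0.014,100.0],[-0.046,-0.002,0.147,-0.0018,0.0004,-0.014,100.0],[-0.046,-0.002,0.147,-0.0017,0.0013,-0.014,100.0],[-0.046,-0.002,0.147,-0.0015,0.0022,-0.0139,100.0],[-0.046,-0.002,0.147,-0.0011,0.003,-0.0138,100.0],[-0.046,-0.002,0.147,-0.0007,0.0038,-0.0136,100.0],[-0.046,-0.002,0.147,-0.0001,0.0045,-0.0134,100.0],[-0.046,-0.002,0.147,0.0006,0.005,-0.0132,100.0]
```

Emit:
arm_command:
  commands:
    - [[0,0,0,0,0,-0.02,72],[0,0,0,0,0,-0.04,72],[0,0,0,0,0,-0.025,80],[-0.046,-0.002,0.147,-0.001,-0.002,-0.014,100],[-0.046,-0.002,0.147,-0.002,-0.001,-0.014,100],[-0.046,-0.002,0.147,-0.002,0,-0.014,100],[-0.046,-0.002,0.147,-0.002,0,-0.014,100],[-0.046,-0.002,0.147,-0.002,0.001,-0.014,100],[-0.046,-0.002,0.147,-0.001,0.002,-0.014,100],[-0.046,-0.002,0.147,-0.001,0.003,-0.014,100],[-0.046,-0.002,0.147,-0.001,0.004,-0.014,100],[-0.046,-0.002,0.147,0,0.004,-0.013,100],[-0.046,-0.002,0.147,0,0.005,-0.013,100],[0,0,0,0,0,0,100]]

```text
time: 11.72
ee_pos: [0.4508, -0.0596, 0.3004]
eef_rot: [0.733, -0.68, -0.001, -0.0]
ft_force: [0.8, 0.4, 1.1]
width: 0.0869
```

```bash
python3 - <<'E'
from h import *
p,R=pose(); print(p,R.as_matrix(),read_state()["joint_positions"])
snap("side","s5.png",(240,120,440,270),4)
snap("wrist","w6.png")
E
```

```text
[ 0.45076451 -0.05959677  0.30039116] [[ 7.56783570e-02 -9.97132078e-01 -6.37336828e-04]
 [-9.97131125e-01 -7.56792273e-02  1.47480800e-03]
 [-1.51881153e-03  5.23897342e-04 -9.99998709e-01]] [-0.34990421 -0.10171233  0.35628254  1.78770923  0.03420044  1.44996277
 -1.49450367]
```

View pics/s5.png

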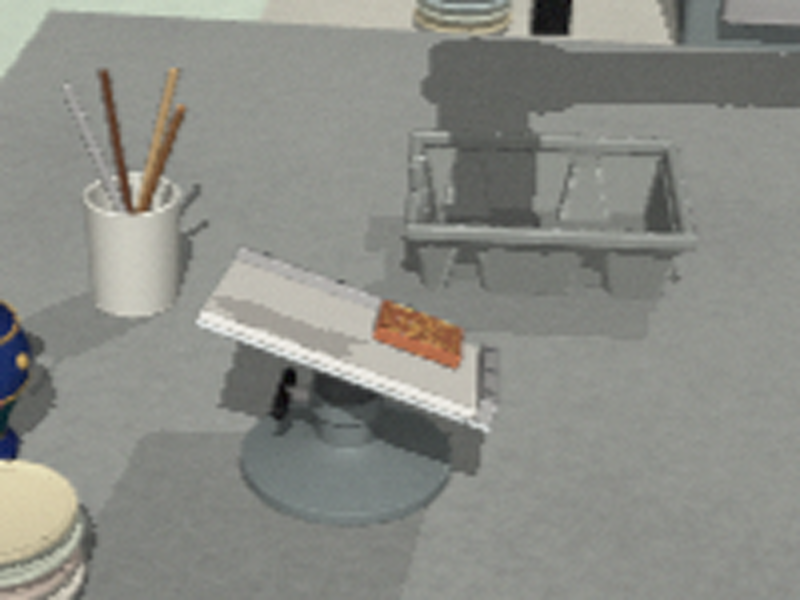

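View pics/w6.png

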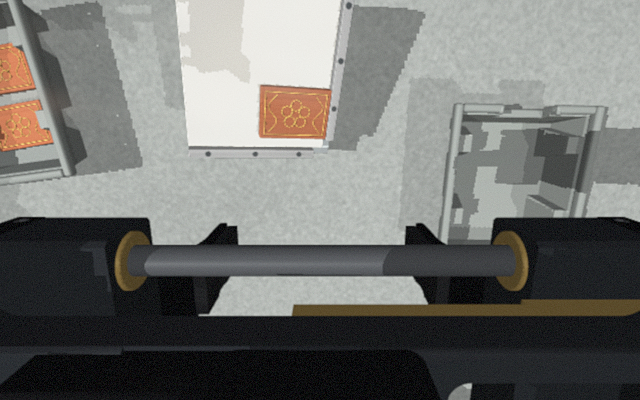

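```bash
cat >> h.py <<'E'
def onbed(c,u,v,h):
    o,d=ray(c,u,v); o=BR.inv().apply(o-BO); d=BR.inv().apply(d); return (o+d*(h-o[2])/d[2])
def plaqueonbed(c,roi,h=.009):
    hsv=cv2.cvtColor(c["frame"],cv2.COLOR_RGB2HSV)
    m=cv2.inRange(hsv,(3,90,60),(24,255,255)); m=cv2.morphologyEx(m,cv2.MORPH_CLOSE,np.ones((7,7)))
    mm=np.zeros_like(m); x0,y0,x1,y1=roi; mm[y0:y1,x0:x1]=m[y0:y1,x0:x1]
    k=max(cv2.findContours(mm,cv2.RETR_EXTERNAL,cv2.CHAIN_APPROX_NONE)[0],key=cv2.contourArea)
    P=np.array([onbed(c,u,v,h)[:2]*1000 for u,v in k[:,0]]).astype(np.float32)
    r=cv2.minAreaRect(P); return r,cv2.boxPoints(r).round(1).tolist()
E
python3 - <<'E'
from h import *
c=snap("wrist","w7.png",(180,60,380,180),4)
print(plaqueonbed(c,(220,60,370,170)))
for u,v in [(188.5,148.5),(327,148)]: print(onbed(c,u,v,0)*1000)
E
```

```text
(((42.90256881713867, 37.263938903808594), (75.41300964355469, 55.81710433959961), 89.52388763427734), [[14.699999809265137, -0.20000000298023224], [70.5, -0.699999988079071], [71.0999984741211, 74.69999694824219], [15.300000190734863, 75.19999694824219]])
[ -3.07954669 148.22027921   0.        ]
[-1.61416734e+00 -7.96277089e+00  5.55111512e-14]
```

View pics/w7.png

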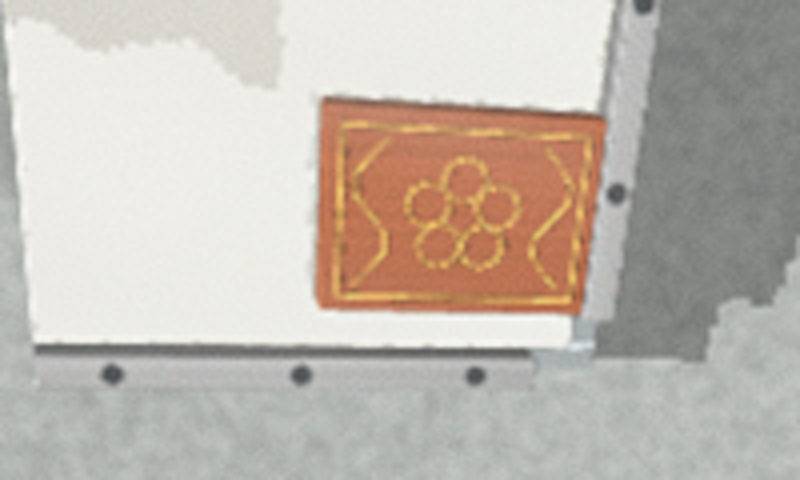

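```bash
python3 - <<'E'
from h import *
for i in range(3):
    c=camera("wrist"); r=plaqueonbed(c,(220,60,370,170)); print(read_state()["time"],r[0])
E
```

```text
11.925 ((42.84757614135742, 37.315643310546875), (55.560489654541016, 75.50444030761719), 0.01925295777618885)
11.975 ((42.85236358642578, 37.35090255737305), (55.632057189941406, 75.44982147216797), 0.08710800856351852)
12.025 ((42.799041748046875, 37.36395263671875), (55.56125259399414, 75.44788360595703), 0.14010849595069885)
```

```bash
python3 - <<'E'
from h import *
M=BR.as_matrix(); RT=Ro.from_matrix(np.stack([-M[:,1],-M[:,0],-M[:,2]],1))
f=lambda x,y,z: BO+BR.apply([x,y,z])
plan([(f(.095,.037,.08),RT,0),(f(.095,.037,.012),RT,0)],step=.05)
E
```

```text
4 rows: [0.077,-0.071,0.019,-0.0008,-0.0236,0.0336,0.0],[0.077,-0.071,0.019,0.0012,-0.0209,0.0353,0.0],[0.077,-0.071,0.019,0.0034,-0.0182,0.0366,0.0],[0.077,-0.071,0.019,0.0057,-0.0154,0.0376,0.0]
2 rows: [0.001,0.001,0.0,-0.0,-0.0,0.034,0.0],[0.001,0.001,0.0,-0.0,0.0,0.034,0.0]
```

Emit:
arm_command:
  commands:
    - [[0.077,-0.071,0.019,-0.001,-0.0235,0.0335,0],[0.077,-0.071,0.019,0.001,-0.021,0.0355,0],[0.077,-0.071,0.019,0.0035,-0.018,0.0365,0],[0.077,-0.071,0.019,0.0055,-0.0155,0.0375,0],[0,0,0,0,0,0,0],[0,0,0,0,0,0.02,0],[0,0,0,0,0,0.02,0],[0,0,0,0,0,0.01,0],[0,0,0,0,0,0,0]]
  newtons: 10

```text
time: 13.15
ee_pos: [0.5576, -0.0335, 0.1191]
eef_rot: [-0.691, 0.692, 0.001, 0.207]
ft_force: [0.3, -0.1, -0.5]
width: 0.0054
```

```bash
python3 - <<'E'
import bs
from h import *
snap("side","s6.png",(240,120,440,270),4)
E
```

```text
bed coords TCP mm [94.7 37.8 29.5] plaque h 20.5 [ 0.31 -0.11 -0.54] 0.0053996959363071945
```

View pics/s6.png

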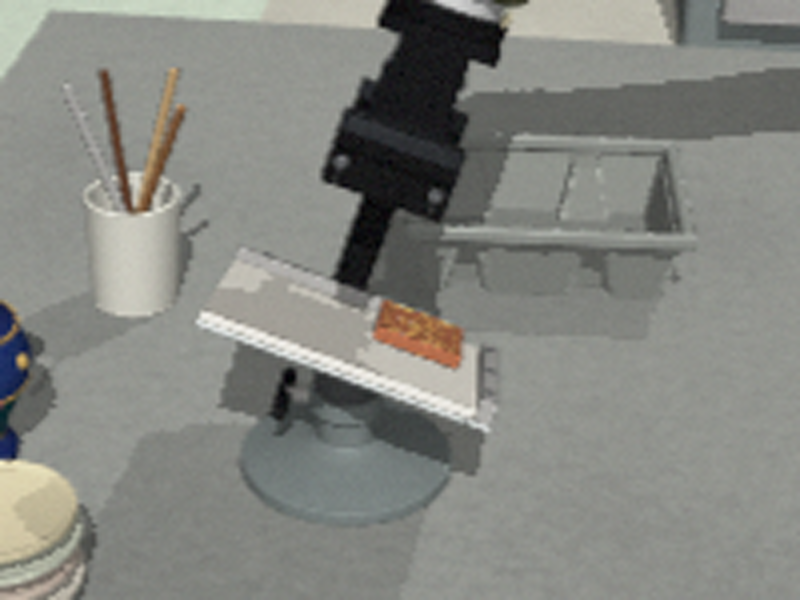

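Emit:
arm_command:
  commands:
    - [[0,0,0,0,0,0.01,0],[0,0,0,0,0,0.006,0],[0,0,0,0,0,0,0],[0,0,0,0,0.005,0,0],[0,0,0,0,0.004,0,0],[0,0,0,0,0.003,0,0],[0,0,0,0,0.003,0,0],[0,0,0,0,0.003,0,0],[0,0,0,0,0,0,0]]

```text
time: 14.32
ee_pos: [0.545, -0.0288, 0.1001]
eef_rot: [-0.691, 0.693, 0.001, 0.208]
ft_force: [-0.1, -0.5, 0.7]
width: 0.0005
```

```bash
python3 - <<'E'
import bs
from h import *
c=snap("side","s7.png",(300,160,380,240),7)
E
```

```text
bed coords TCP mm [77.  37.4 14.4] plaque h 5.4 [-0.08 -0.49  0.74] 0.00045572222115183484
```

View pics/s7.png

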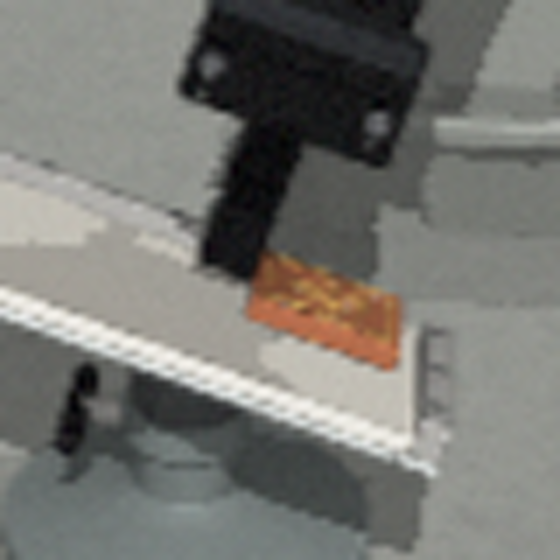

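Emit:
arm_command:
  commands:
    - [[0,0,0,0,0,0.002,0],[0,0,0,0,0.003,0,0],[0,0,0,0,0.003,0,0],[0,0,0,0,0.002,0,0],[0,0,0,0,0,0,0]]

```text
time: 15.0
ee_pos: [0.5379, -0.0279, 0.096]
eef_rot: [-0.691, 0.693, 0.001, 0.208]
ft_force: [0.4, -0.4, 0.7]
width: 0.0001
```

```bash
python3 - <<'E'
import bs
from h import *
c=snap("side","s8.png",(300,160,380,240),7)
E
```

```text
bed coords TCP mm [69.1 37.4 12.4] plaque h 3.4 [ 0.36 -0.39  0.66] 0.0001020295028062083
```

View pics/s8.png

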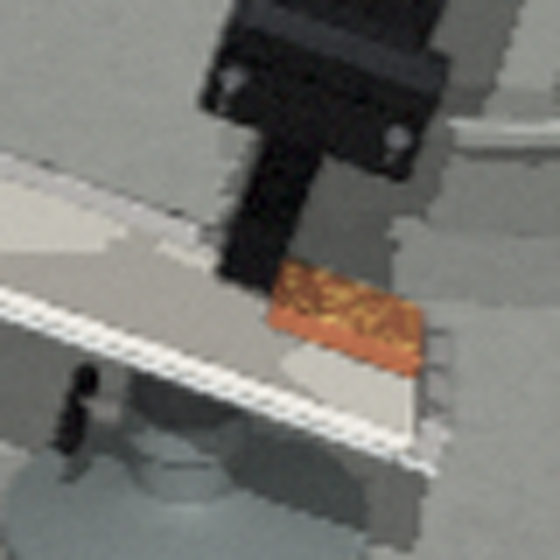

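Emit:
arm_command:
  commands:
    - [[0,0,0,0,0.002,0,0],[0,0,0,0,0.0015,0,0],[0,0,0,0,0,0,0]]

```text
time: 15.42
ee_pos: [0.536, -0.0279, 0.0959]
eef_rot: [-0.691, 0.693, -0.001, 0.209]
ft_force: [5.2, -0.7, 0.2]
width: 0.0004
```

```bash
python3 - <<'E'
import bs
E
```

```text
bed coords TCP mm [67.2 37.4 12.9] plaque h 3.9 [ 5.24 -0.65  0.18] 0.0003557989955406979
```

```bash
python3 - <<'E'
from h import *
p,R=pose(); q=p+R.apply([0,-.006,0]); q2=q+R.apply([0,-.0,-.06])
plan([(q,R,0),(q2,R,0),((.45,-.10,.30),down(-1.51),100)],step=.05)
E
```

```text
1 rows: [0.0,0.0,0.0,0.0,-0.006,0.0,0.0]
2 rows: [0.0,0.0,0.0,0.0,-0.0,-0.03,0.0],[0.0,0.0,0.0,0.0,-0.0,-0.03,0.0]
4 rows: [-0.077,0.072,-0.016,0.0017,0.0065,-0.043,100.0],[-0.077,0.072,-0.016,0.0046,0.0098,-0.0421,100.0],[-0.077,0.072,-0.016,0.0074,0.0131,-0.0408,100.0],[-0.077,0.072,-0.016,0.01,0.0163,-0.0391,100.0]
```

Emit:
arm_command:
  commands:
    - [[0,0,0,0,-0.006,0,0],[0,0,0,0,-0.004,0,0],[0,0,0,0,0,-0.03,0],[0,0,0,0,0,-0.03,0],[-0.077,0.072,-0.016,0.0015,0.0085,-0.043,100],[-0.077,0.072,-0.016,0.0045,0.011,-0.042,100],[-0.077,0.072,-0.016,0.0075,0.0145,-0.041,100],[-0.077,0.072,-0.016,0.01,0.0175,-0.039,100],[0,0,0,0,0,0,100]]

```text
time: 16.55
ee_pos: [0.4486, -0.0997, 0.3018]
eef_rot: [0.729, -0.684, 0.0, 0.001]
ft_force: [0.9, -1.1, -0.7]
width: 0.0426
```

```bash
python3 - <<'E'
from h import *
p,R=pose(); print(p,R.as_matrix()[:,0])
c=snap("wrist","w8.png"); print(plaqueonbed(c,(150,50,370,170)))
im=cv2.imread("pics/w8.png"); cv2.imwrite("pics/w8z.png",cv2.resize(im[60:190,140:340],None,fx=4,fy=4,interpolation=cv2.INTER_CUBIC))
E
```

```text
[ 0.44861806 -0.09974073  0.30182955] [ 0.06375512 -0.99796429  0.00160302]
(((29.421810150146484, 36.97637176513672), (75.07147979736328, 55.39937973022461), 89.61943817138672), [[1.5, -0.4000000059604645], [56.900001525878906, -0.699999988079071], [57.400001525878906, 74.30000305175781], [2.0, 74.69999694824219]])
```

View pics/w8z.png

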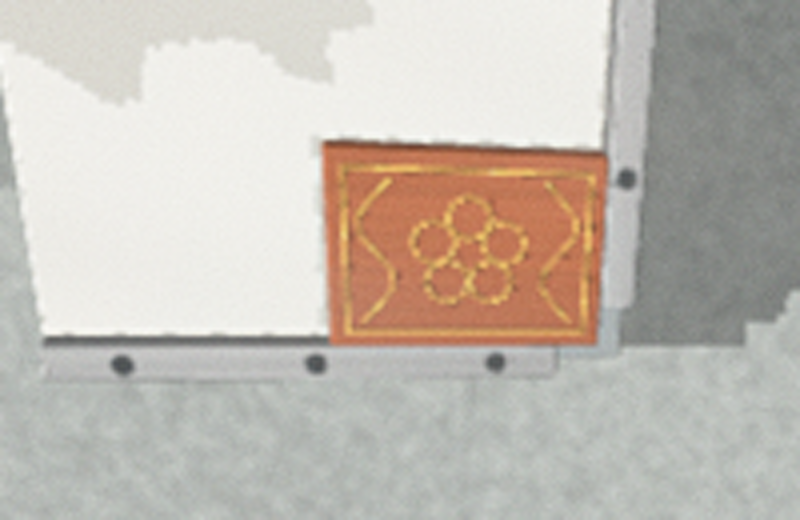

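View pics/w8.png

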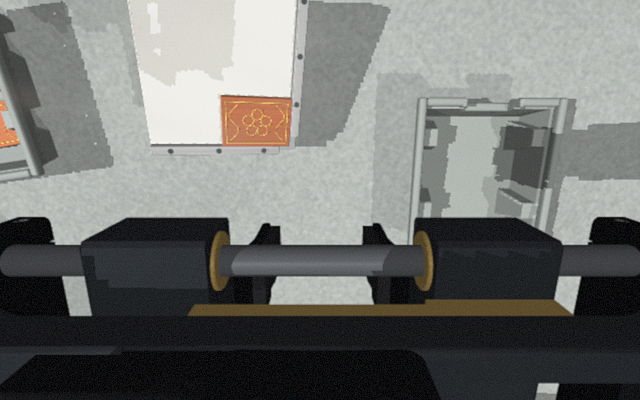

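```bash
python3 - <<'E'
import cv2
im=cv2.imread("pics/w2.png"); cv2.imwrite("pics/w2z.png",cv2.resize(im[0:200,220:460],None,fx=3.3,fy=3,interpolation=cv2.INTER_CUBIC))
E
```

```text
(no output)
```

View pics/w2z.png

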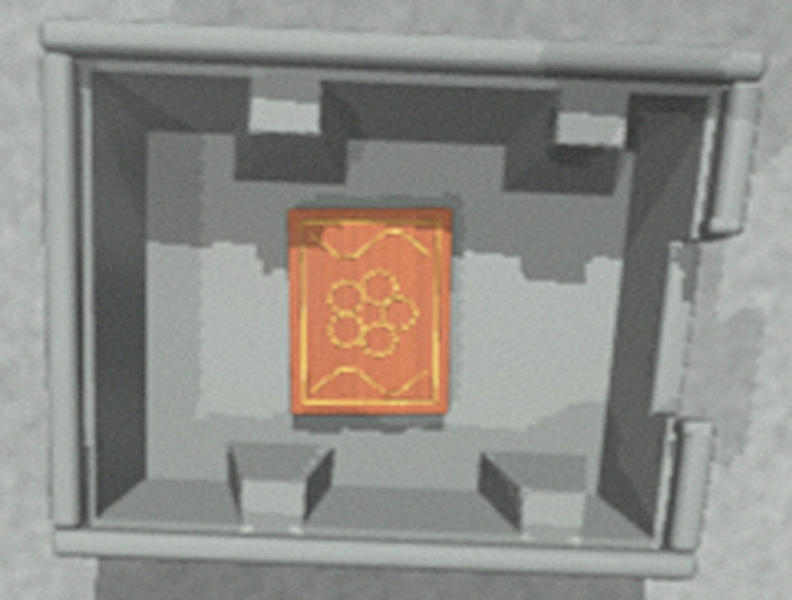

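```bash
python3 - <<'E'
from h import *
plan([((.375,-.29,.30),down(-1.51),100)],step=.055)
E
```

```text
4 rows: [0.0,-0.0,0.001,0.0463,0.0213,0.0001,100.0],[0.0,-0.0,0.001,0.0464,0.0212,0.0001,100.0],[0.0,-0.0,0.001,0.0464,0.0212,0.0001,100.0],[0.0,-0.0,0.001,0.0464,0.0211,0.0001,100.0]
```

Emit:
arm_command:
  commands:
    - [[0,0,0,0.046,0.021,0,100],[0,0,0,0.046,0.021,0,100],[0,0,0,0.046,0.021,0,100],[0,0,0,0.046,0.021,0,100],[0,0,0,0,0,0,100]]

```text
time: 17.23
ee_pos: [0.3729, -0.2921, 0.2988]
eef_rot: [0.726, -0.687, -0.001, 0.002]
ft_force: [0.1, 0.8, 0.7]
width: 0.0863
```

```bash
python3 - <<'E'
from h import *
import pickle
p,R=pose(); print(p,R.as_matrix()[:,0],read_state()["joint_positions"])
c=snap("wrist","w9.png"); pickle.dump({k:c[k] for k in c if k!="frame"},open("w9.pkl","wb"))
im=cv2.imread("pics/w9.png"); cv2.imwrite("pics/w9z.png",cv2.resize(im[0:220,210:440],None,fx=3,fy=2.7,interpolation=cv2.INTER_CUBIC))
snap("top","t9.png",(390,195,490,295),6)
E
```

```text
[ 0.37287376 -0.29208177  0.29875957] [ 5.55133052e-02 -9.98457947e-01  3.12084389e-05] [-0.15541392 -0.08444612  0.68990461  1.7616078   0.05655812  1.44896682
 -0.98959355]
```

View pics/w9.png

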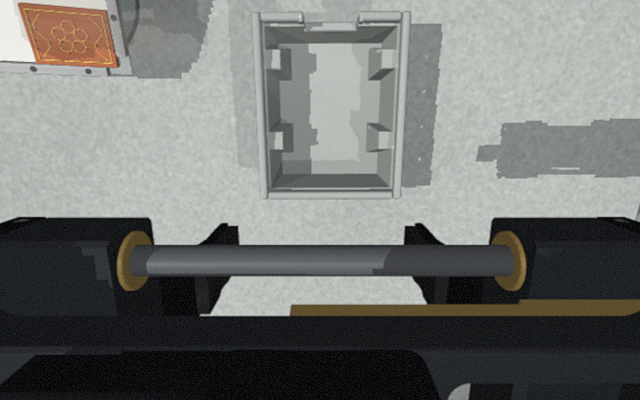

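View pics/w9z.png

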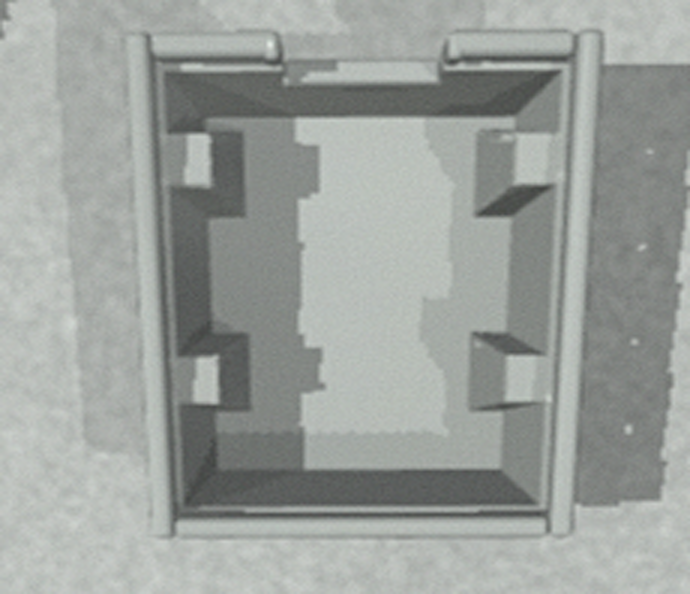

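View pics/t9.png

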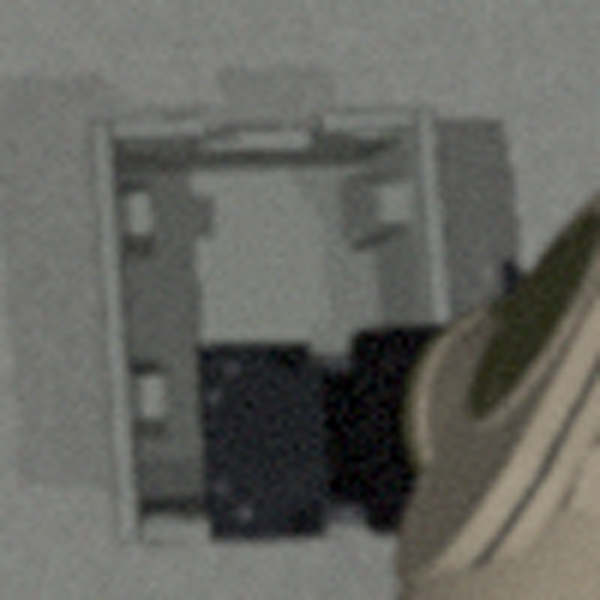

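```bash
python3 - <<'E'
from h import *
import pickle
c=pickle.load(open("w9.pkl","rb"))
P=np.array([onz(c,210+a/3-.3,b/2.7-.3,.061)[:2] for a,b in [(138,33),(591,30),(562,534),(163,536)]])
print(P.round(4)); cen=P.mean(0); d=P[0]+P[1]-P[2]-P[3]; yaw=np.arctan2(d[1],d[0]); e=P[0]+P[3]-P[1]-P[2]; yaw2=np.arctan2(-e[0],e[1])
print(cen,yaw,yaw2,np.linalg.norm(d)/2,np.linalg.norm(e)/2)
E
```

```text
[[ 0.5389 -0.213 ]
 [ 0.549  -0.374 ]
 [ 0.3435 -0.3868]
 [ 0.3335 -0.2247]]
[ 0.44122025 -0.29960402] 0.05954425629414086 0.062116715340924875 0.2058443137841049 0.16190710999355
```

```bash
python3 - <<'E'
from h import *
plan([((.440,-.2200,.15),down(-1.51),60),((.440,-.2200,.062),down(-1.51),60)],step=.05)
E
```

```text
4 rows: [0.001,0.0,0.0,-0.0161,-0.0174,0.0371,60.0],[0.001,0.0,0.0,-0.0161,-0.0174,0.0371,60.0],[0.001,0.0,0.0,-0.0161,-0.0174,0.0371,60.0],[0.001,0.0,0.0,-0.0161,-0.0173,0.0372,60.0]
2 rows: [0.0,0.0,0.0,0.0001,-0.0,0.044,60.0],[0.0,0.0,0.0,0.0001,-0.0,0.044,60.0]
```

Emit:
arm_command:
  commands:
    - [[0.001,0,0,-0.016,-0.0175,0.037,60],[0.001,0,0,-0.016,-0.0175,0.037,60],[0.001,0,0,-0.016,-0.0175,0.037,60],[0,0,0,-0.016,-0.0175,0.037,60],[0,0,0,0,0,0.035,60],[0,0,0,0,0,0.03,60],[0,0,0,0,0,0.015,60],[0,0,0,0,0,0,60],[0,0,0,0,0,0,60]]

```text
time: 18.45
ee_pos: [0.4415, -0.2206, 0.0725]
eef_rot: [0.729, -0.685, 0.001, -0.0]
ft_force: [-0.2, -0.6, 0.2]
width: 0.052
```

```bash
python3 - <<'E'
from h import *
p,R=pose(); print(p,R.as_matrix()[:,0],R.as_matrix()[:,2],read_state()["joint_positions"],read_state()["ft_force"])
snap("wrist","w10.png")
E
```

```text
[ 0.44152431 -0.22063791  0.07254897] [ 6.29138759e-02 -9.98018723e-01  6.87748013e-04] [ 9.21543021e-04 -6.31019967e-04 -9.99999376e-01] [-0.18722251  0.22291936  0.6187277   2.00797947 -0.15739735  0.95577327
 -0.99694828] [-0.1802758  -0.63745338  0.18269704]
```

View pics/w10.png

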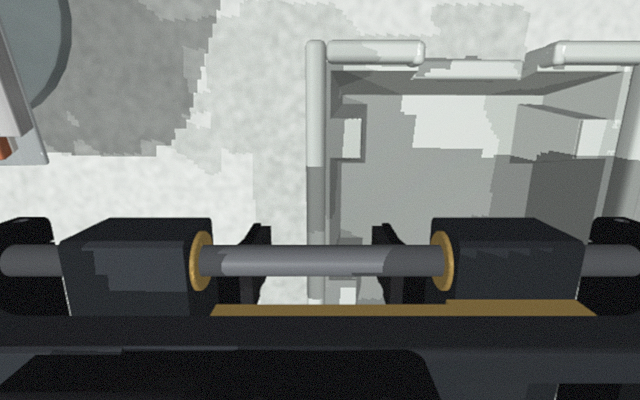

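Emit:
arm_command:
  commands:
    - [[0,0,0,0,0,0.008,60],[0,0,0,0,0,0.004,60],[0,0,0,0,0,0,60]]
  newtons: 60

```text
time: 18.88
ee_pos: [0.4405, -0.2206, 0.0593]
eef_rot: [0.729, -0.685, -0.0, 0.001]
ft_force: [-0.3, 0.6, -0.6]
width: 0.0521
```

Emit:
arm_command:
  commands:
    - [[0,0,0,0,0,0,30],[0,0,0,0,0,0,15],[0,0,0,0,0,0,0],[0,0,0,0,0,0,0],[0,0,0,0,0,0,0],[0,0,0,0,0,0,0],[0,0,0,0,0,-0.008,0],[0,0,0,0,0,-0.016,0],[0,0,0,0,0,-0.016,0],[0,0,0,0,0,0,0]]
  newtons: 60

```text
time: 20.12
ee_pos: [0.4419, -0.2209, 0.1013]
eef_rot: [0.729, -0.685, 0.001, -0.001]
ft_force: [0.1, -1.0, -3.0]
width: 0.0091
```

```bash
python3 - <<'E'
from h import *
p,R=pose(); print(p,R.as_matrix()[:,0],read_state()["ft_force"],read_state()["torque"],read_state()["width"])
snap("side","s10.png",(260,100,500,280),3.3)
E
```

```text
[ 0.44186343 -0.2209398   0.10134248] [ 6.27485853e-02 -9.98028884e-01  9.80216938e-04] [ 0.07808891 -1.03492186 -3.01184814] [0.15529844 0.18301101 0.00604189] 0.0091007712204708
```

View pics/s10.png

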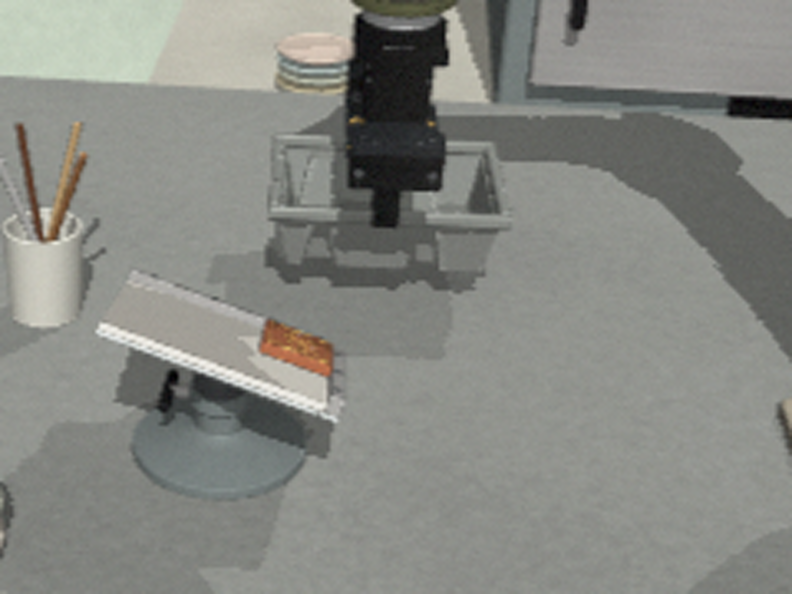

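```bash
python3 - <<'E'
from h import *
plan([((.44,-.22,.33),down(-1.51),0),((.425,.22,.35),down(-1.51),0)],step=.042)
E
```

```text
6 rows: [-0.0,-0.0,0.0,-0.0001,0.0002,-0.0383,0.0],[-0.0,-0.0,0.0,-0.0001,0.0002,-0.0383,0.0],[-0.0,-0.0,0.0,-0.0001,0.0002,-0.0383,0.0],[-0.0,-0.0,0.0,-0.0001,0.0002,-0.0383,0.0],[-0.0,-0.0,0.0,-0.0001,0.0002,-0.0383,0.0],[-0.0,-0.0,0.0,-0.0001,0.0002,-0.0383,0.0]
11 rows: [-0.0,-0.0,0.0,-0.04,-0.0012,-0.0018,0.0],[-0.0,-0.0,0.0,-0.04,-0.0012,-0.0018,0.0],[-0.0,-0.0,0.0,-0.04,-0.0012,-0.0018,0.0],[-0.0,-0.0,0.0,-0.04,-0.0012,-0.0018,0.0],[-0.0,-0.0,0.0,-0.04,-0.0012,-0.0018,0.0],[-0.0,-0.0,0.0,-0.04,-0.0012,-0.0018,0.0],[-0.0,-0.0,0.0,-0.04,-0.0012,-0.0018,0.0],[-0.0,-0.0,0.0,-0.04,-0.0012,-0.0018,0.0],[-0.0,-0.0,0.0,-0.04,-0.0012,-0.0018,0.0],[-0.0,-0.0,0.0,-0.04,-0.0012,-0.0018,0.0],[-0.0,-0.0,0.0,-0.04,-0.0012,-0.0018,0.0]
```

Emit:
arm_command:
  commands:
    - [[0,0,0,0,0,-0.03,0],[0,0,0,0,0,-0.04,0],[0,0,0,0,0,-0.04,0],[0,0,0,0,0,-0.04,0],[0,0,0,0,0,-0.04,0],[0,0,0,-0.01,0,-0.04,0],[0,0,0,-0.03,-0.001,-0.01,0],[0,0,0,-0.04,-0.001,-0.002,0],[0,0,0,-0.04,-0.001,-0.002,0],[0,0,0,-0.04,-0.001,-0.002,0],[0,0,0,-0.04,-0.001,-0.002,0],[0,0,0,-0.04,-0.001,-0.002,0],[0,0,0,-0.04,-0.001,-0.002,0],[0,0,0,-0.04,-0.001,-0.002,0],[0,0,0,-0.04,-0.001,-0.002,0],[0,0,0,-0.04,-0.001,-0.002,0],[0,0,0,-0.03,-0.001,0,0],[0,0,0,-0.01,0,0,0],[0,0,0,0,0,0,0]]

```text
time: 22.55
ee_pos: [0.4243, 0.2192, 0.3569]
eef_rot: [0.729, -0.684, -0.0, 0.001]
ft_force: [0.2, -0.8, -1.5]
width: 0.0095
```

```bash
python3 - <<'E'
from h import *
import pickle
p,R=pose(); print(p,R.as_matrix()[:,0],read_state()["joint_positions"],read_state()["ft_force"],read_state()["width"])
c=snap("wrist","w11.png"); pickle.dump({k:c[k] for k in c if k!="frame"},open("w11.pkl","wb"))
snap("side","s11.png")
E
```

```text
[0.42429105 0.21919243 0.35690166] [ 0.06316243 -0.99800266  0.00109498] [-0.64786998 -0.03518185  0.07283837  1.61747672  0.00288191  1.56086705
 -2.08270216] [ 0.1911898  -0.80844965 -1.50859509] 0.009500713254372527
```

View pics/w11.png

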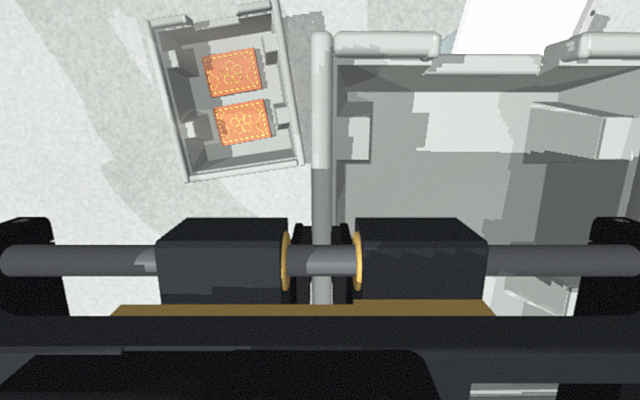

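View pics/s11.png

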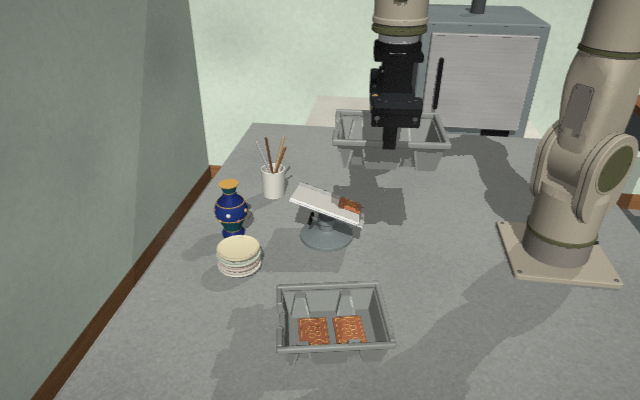

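```bash
python3 - <<'E'
import cv2
im=cv2.imread("pics/w11.png"); cv2.imwrite("pics/w11z.png",cv2.resize(im[0:190,140:320],None,fx=4,fy=3,interpolation=cv2.INTER_CUBIC))
E
```

```text
(no output)
```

View pics/w11z.png

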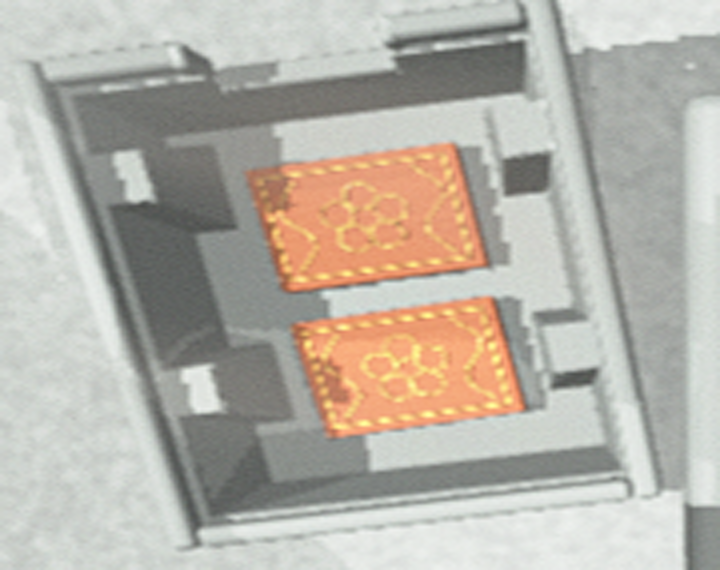

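```bash
python3 - <<'E'
from h import *
import pickle
c=pickle.load(open("w11.pkl","rb"))
g=lambda a,b: onz(c,140+a/4-.37,b/3-.33,.061)[:2]
TL,BL,BR_=g(30,63),g(186,545),g(648,492)
print(TL,BL,BR_,np.linalg.norm(TL-BL),np.linalg.norm(BL-BR_)); d=TL-BL; e=BL-BR_
print("yaw",np.arctan2(d[1],d[0]),np.arctan2(-e[0],e[1]),"cen",(TL+BR_)/2)
E
```

```text
[0.58722844 0.44454492] [0.38692649 0.40357837] [0.42165259 0.2451499 ] 0.2044483512475039 0.16218965114210696
yaw 0.201741715041941 0.21577858195216448 cen [0.50444052 0.34484741]
```

Emit:
arm_command:
  commands:
    - [[0,0,-0.08,0,0,0,0],[0,0,-0.14,0,0,0,0],[0,0,-0.16,0,0,0,0],[0,0,-0.16,0,0,0,0],[0,0,-0.16,0,0,0,0],[0,0,-0.16,0,0,0,0],[0,0,-0.16,0,0,0,0],[0,0,-0.16,0,0,0,0],[0,0,-0.16,0,0,0,0],[0,0,-0.16,0,0,0,0],[0,0,-0.16,0,0,0,0],[0,0,-0.1,0,0,0,0],[0,0,0,0,0,0,0]]

```text
time: 24.28
ee_pos: [0.4245, 0.2182, 0.3575]
eef_rot: [0.992, 0.125, -0.0, 0.0]
ft_force: [-0.5, -0.4, -2.6]
width: 0.0095
```

```bash
python3 - <<'E'
from h import *
p,R=pose(); print(p,R.as_matrix()[:,0],read_state()["joint_positions"],read_state()["ft_force"],read_state()["width"])
plan([((.516,.262,.30),down(1.779),0)],ang=.155)
E
```

```text
[0.42451597 0.21819298 0.35748733] [ 9.68998753e-01  2.47064756e-01 -6.49909898e-04] [-0.67726902 -0.03815542  0.10318467  1.61897923  0.00417816  1.5613356
 -0.32455143] [-0.46482793 -0.38831256 -2.63603686] 0.00954742647266745
10 rows: [-0.0,0.0,-0.153,0.01,-0.002,0.0057,0.0],[-0.0,0.0,-0.153,0.0101,-0.0004,0.0057,0.0],[-0.0,0.0,-0.153,0.0101,0.0011,0.0057,0.0],[-0.0,0.0,-0.153,0.0098,0.0026,0.0057,0.0],[-0.0,0.0,-0.153,0.0093,0.0041,0.0057,0.0],[-0.0,0.0,-0.153,0.0086,0.0055,0.0057,0.0],[-0.0,0.0,-0.153,0.0076,0.0067,0.0057,0.0],[-0.0,0.0,-0.153,0.0065,0.0078,0.0057,0.0],[-0.0,0.0,-0.153,0.0053,0.0087,0.0057,0.0],[-0.0,0.0,-0.153,0.0039,0.0094,0.0057,0.0]
```

Emit:
arm_command:
  commands:
    - [[0,0,-0.08,0,0,0,0],[0,0,-0.153,0.01,-0.001,0.006,0],[0,0,-0.153,0.01,0,0.006,0],[0,0,-0.153,0.01,0.0015,0.006,0],[0,0,-0.153,0.0095,0.0035,0.006,0],[0,0,-0.153,0.009,0.005,0.006,0],[0,0,-0.153,0.008,0.006,0.006,0],[0,0,-0.153,0.007,0.0075,0.006,0],[0,0,-0.153,0.006,0.0085,0.006,0],[0,0,-0.153,0.0045,0.009,0.006,0],[0,0,-0.073,0.003,0.0095,0.006,0],[0,0,0,0,0.005,0,0],[0,0,0,0,0,0,0]]

```text
time: 25.9
ee_pos: [0.5206, 0.2639, 0.2975]
eef_rot: [0.63, 0.777, -0.0, 0.0]
ft_force: [-0.9, -0.3, -2.1]
width: 0.0092
```

```bash
python3 - <<'E'
from h import *
p,R=pose(); print(p,R.as_matrix()[:,0],R.as_matrix()[:,2],read_state()["joint_positions"],read_state()["ft_force"],read_state()["width"])
plan([((.516,.262,.175),down(1.779),0)],step=.042)
E
```

```text
[0.52063733 0.26392296 0.29749717] [-2.06119345e-01  9.78526655e-01 -6.33250363e-04] [-3.51935703e-04 -7.21279192e-04 -9.99999678e-01] [-0.62377078  0.21178364  0.09074908  1.47409752 -0.01873039  1.45724767
  1.24550029] [-0.87249513 -0.31185333 -2.14319747] 0.009168291341568586
3 rows: [-0.0,0.0,-0.0,-0.0003,-0.0016,0.0408,0.0],[-0.0,0.0,-0.0,-0.0003,-0.0016,0.0408,0.0],[-0.0,0.0,-0.0,-0.0003,-0.0016,0.0408,0.0]
```

Emit:
arm_command:
  commands:
    - [[0,0,0,-0.0005,-0.0015,0.03,0],[0,0,0,-0.0005,-0.0015,0.035,0],[0,0,0,0,-0.0015,0.035,0],[0,0,0,0,0,0.02,0],[0,0,0,0,0,0,0]]

```text
time: 26.52
ee_pos: [0.5153, 0.2618, 0.1764]
eef_rot: [0.629, 0.777, -0.001, -0.0]
ft_force: [0.6, -0.4, -2.2]
width: 0.0089
```

```bash
python3 - <<'E'
from h import *
import pickle
p,R=pose(); print(p,R.as_matrix()[:,0])
for n in ("top","side"):
    c=snap(n,n+"12.png"); pickle.dump({k:c[k] for k in c if k!="frame"},open(n+".pkl","wb"))
im=cv2.imread("pics/top12.png"); cv2.imwrite("pics/top12z.png",cv2.resize(im[170:270,165:285],None,fx=6,fy=6,interpolation=cv2.INTER_CUBIC))
im=cv2.imread("pics/side12.png"); cv2.imwrite("pics/side12z.png",cv2.resize(im[220:380,250:430],None,fx=4,fy=3.7,interpolation=cv2.INTER_CUBIC))
E
```

```text
[0.51526158 0.26182943 0.17643204] [-0.20794089  0.97814059 -0.00125815]
```

View pics/top12z.png

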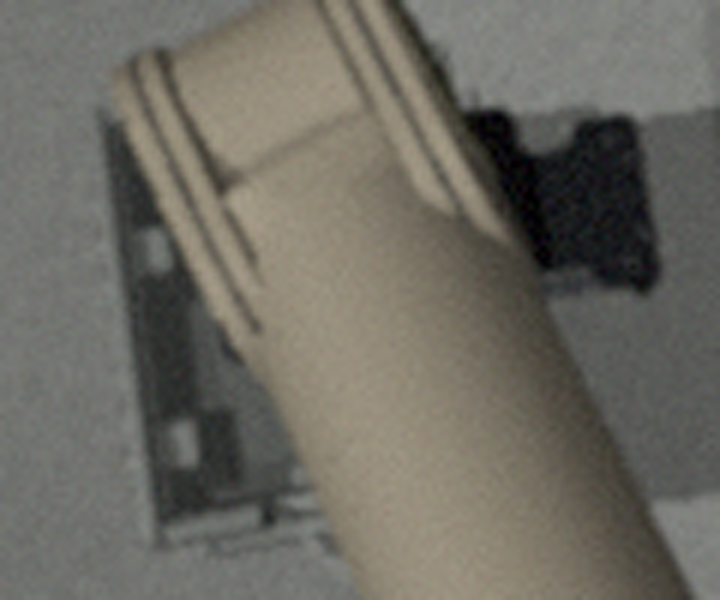

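View pics/side12z.png

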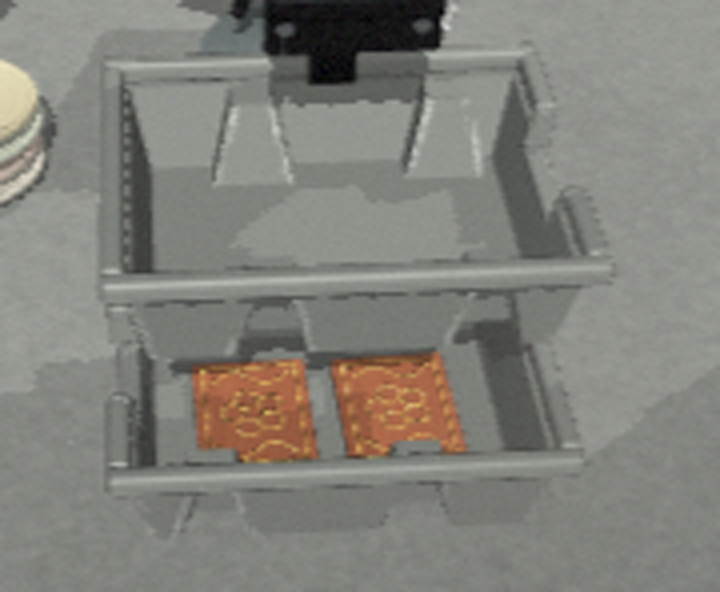

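```bash
python3 - <<'E'
from h import *
import pickle
c=pickle.load(open("side.pkl","rb"))
g=lambda a,b,z: onz(c,250+a/4-.37,220+b/3.7-.36,z)[:2]
U=[g(103,289,.178),g(612,270,.178)]; L=[g(107,482,.061),g(582,459,.061)]; F=[g(106,68,.178)]
for n,P in (("U",U),("L",L)):
    d=P[0]-P[1]; print(n,P,np.linalg.norm(d),"mid",(P[0]+P[1])/2,"yaw",np.arctan2(d[1],d[0]))
print(F,U[0]-F[0],np.linalg.norm(U[0]-F[0]))
E
```

```text
U [array([0.58391103, 0.45184667]), array([0.38378709, 0.40910925])] 0.2046364585941823 mid [0.48384906 0.43047796] yaw 0.21039433768798346
L [array([0.58629236, 0.45333929]), array([0.38498039, 0.40871883])] 0.20619770714279173 mid [0.48563638 0.43102906] yaw 0.21812199394838278
[array([0.61785102, 0.2896561 ])] [-0.03393999  0.16219057] 0.1657036581017849
```

```bash
python3 - <<'E'
from h import *
plan([((.5173,.2633,.130),down(1.785),0)],step=.02)
E
```

```text
3 rows: [0.0,-0.0,-0.001,0.0002,0.0003,0.0162,0.0],[0.0,-0.0,-0.001,0.0002,0.0003,0.0162,0.0],[0.0,-0.0,-0.001,0.0002,0.0003,0.0162,0.0]
```

Emit:
arm_command:
  commands:
    - [[0,0,-0.003,0.001,-0.0005,0.016,0],[0,0,0,0.0005,-0.0005,0.016,0],[0,0,0,0,0,0.014,0],[0,0,0,0,0,0,0],[0,0,0,0,0,0,0]]

```text
time: 27.25
ee_pos: [0.515, 0.2637, 0.1316]
eef_rot: [0.628, 0.779, -0.0, 0.0]
ft_force: [-0.4, 0.4, -2.3]
width: 0.0093
```

```bash
python3 - <<'E'
from h import *
import pickle
p,R=pose(); print(p,R.as_matrix()[:,0],read_state()["ft_force"])
c=snap("side","side13.png",(260,250,420,370),5)
E
```

```text
[0.51498962 0.26374536 0.13160013] [-2.12400802e-01  9.77182590e-01 -2.91314071e-04] [-0.37139289  0.38473732 -2.28322993]
```

View pics/side13.png

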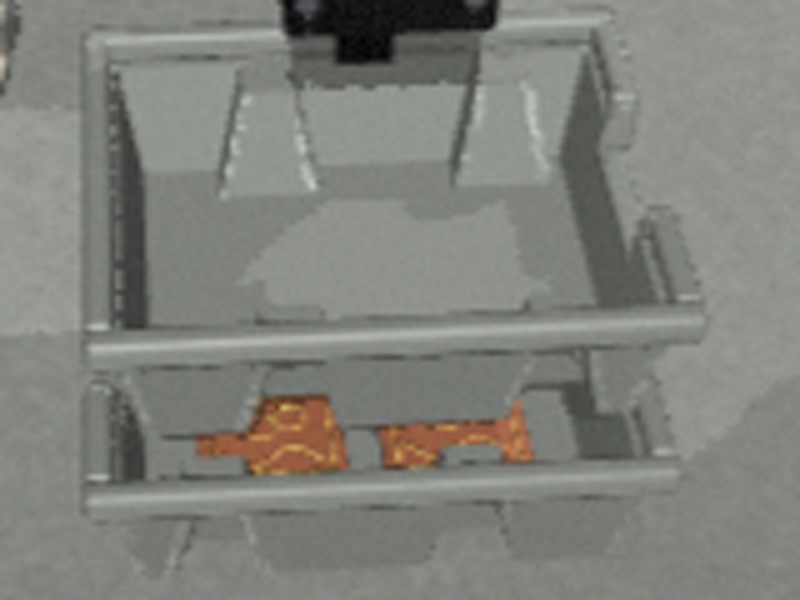

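```bash
python3 - <<'E'
from h import *
import pickle
c=pickle.load(open("side.pkl","rb"))
g=lambda a,b,z: onz(c,260+a/5-.4,250+b/5-.4,z)[:2]
for zz in (.1333,.1313):
  U=[g(84,349,zz),g(708,321,zz)]; L=[g(83,500,.061),g(681,471,.061)]
  for n,P in (("U",U),("L",L)):
    d=P[0]-P[1]; print(n,np.round(P,4).tolist(),np.linalg.norm(d),"mid",(P[0]+P[1])/2,"yaw",np.arctan2(d[1],d[0]))
for i in range(4):
    camera("side"); print(pose()[0])
E
```

```text
U [[0.5834, 0.454], [0.3817, 0.4103]] 0.20643498697918972 mid [0.48256334 0.432157  ] yaw 0.21320426757572378
L [[0.5867, 0.4527], [0.3838, 0.4088]] 0.20761494112450504 mid [0.48528517 0.43075132] yaw 0.21319607678437288
U [[0.5839, 0.452], [0.3815, 0.4082]] 0.2071788267462801 mid [0.48270201 0.43009782] yaw 0.21320426757572353
L [[0.5867, 0.4527], [0.3838, 0.4088]] 0.20761494112450504 mid [0.48528517 0.43075132] yaw 0.21319607678437288
[0.51514057 0.26386795 0.13193101]
[0.5151306  0.26382822 0.13192805]
[0.51505941 0.26380454 0.13187198]
[0.51497133 0.26383235 0.13177913]
```

Emit:
arm_command:
  commands:
    - [[0,0,0,-0.0005,0.0025,0.006,0],[0,0,0,0,0,0.006,0],[0,0,0,0,0,0.005,0],[0,0,0,0,0,0,0],[0,0,0,0,0,0,0]]

```text
time: 28.12
ee_pos: [0.5173, 0.2638, 0.1144]
eef_rot: [0.627, 0.779, -0.0, -0.0]
ft_force: [0.2, 0.1, -2.8]
width: 0.0097
```

```bash
python3 - <<'E'
from h import *
p,R=pose(); print(p,read_state()["ft_force"],read_state()["torque"])
c=snap("side","side14.png",(260,250,420,370),5)
E
```

```text
[0.51733146 0.26375393 0.1144198 ] [ 0.22068357  0.09149207 -2.76559879] [-0.1426104   0.02423669  0.05786932]
```

View pics/side14.png

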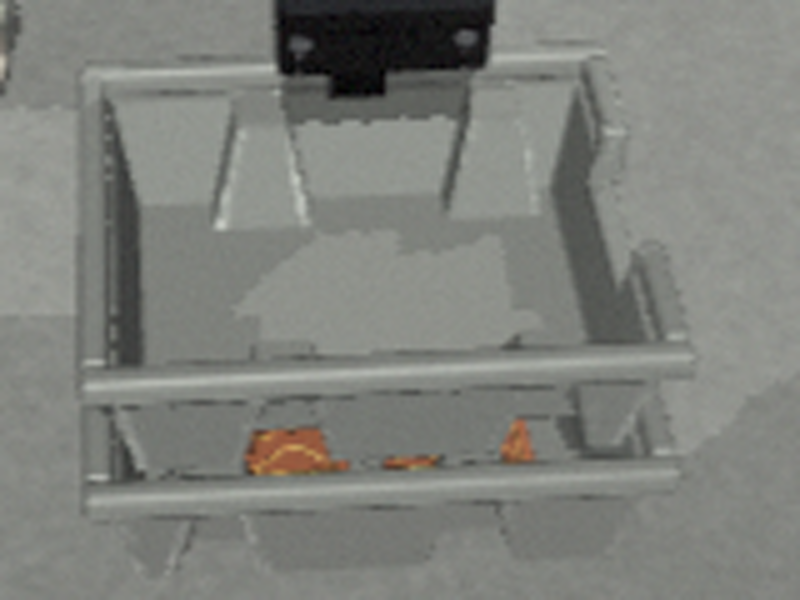

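Aligned with no contact yet. Lowering in small steps.

Emit:
arm_command:
  commands:
    - [[0,0,0,0,0,0.002,0],[0,0,0,0,0,0.002,0],[0,0,0,0,0,0,0]]

```text
time: 28.55
ee_pos: [0.5173, 0.2637, 0.1103]
eef_rot: [0.628, 0.779, -0.0, -0.0]
ft_force: [-0.7, -0.1, -1.2]
width: 0.009
```

Emit:
arm_command:
  commands:
    - [[0,0,0,0,0,0.0015,0],[0,0,0,0,0,0,0]]

```text
time: 28.8
ee_pos: [0.5176, 0.2638, 0.1096]
eef_rot: [0.628, 0.779, 0.0, 0.0]
ft_force: [-1.5, -0.5, 5.4]
width: 0.0088
```

```bash
python3 - <<'E'
from h import *
p,R=pose(); print(p,read_state()["ft_force"],read_state()["torque"])
c=snap("side","side15.png",(260,250,420,370),5)
E
```

```text
[0.51758668 0.26384927 0.10963221] [-1.507624   -0.52894956  5.44734165] [-0.30348525  0.39586737 -0.00502805]
```

View pics/side15.png

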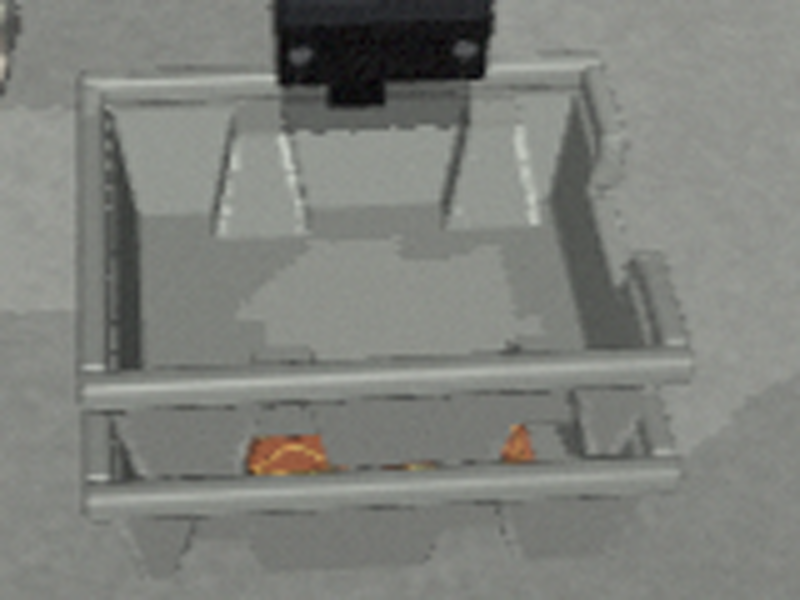

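Emit:
arm_command:
  commands:
    - [[0,0,0,0,0,-0.0005,0],[0,0,0,0,0,0,20],[0,0,0,0,0,0,45],[0,0,0,0,0,0,45],[0,0,0,0,0,0,45],[0,0,0,0,0,0,45],[0,0,0,0,0,-0.01,45],[0,0,0,0,0,-0.03,45],[0,0,0,0,0,-0.04,45],[0,0,0,0,0,-0.05,45],[0,0,0,0,0,-0.05,45],[0,0,0,0,-0.03,-0.03,45],[0,0,0,0,-0.04,0,45],[0,0,0,-0.04,-0.04,0,45],[0,0,0,-0.05,-0.02,0,45],[0,0,0,-0.05,0,0,45],[0,0,0,0,0,0,45]]

```text
time: 30.98
ee_pos: [0.4207, 0.0958, 0.3207]
eef_rot: [0.63, 0.777, 0.001, 0.0]
ft_force: [-0.6, -0.3, 0.1]
width: 0.0391
```

```bash
python3 - <<'E'
from h import *
p,R=pose(); print(p,read_state()["ft_force"],read_state()["width"])
c=snap("side","side16.png"); im=cv2.imread("pics/side16.png"); cv2.imwrite("pics/side16z.png",cv2.resize(im[250:370,260:420],None,fx=5,fy=5,interpolation=cv2.INTER_CUBIC))
g=lambda a,b,z: onz(c,260+a/5-.4,250+b/5-.4,z)[:2]
snap("top","top16.png"); snap("wrist","w16.png")
E
```

```text
[0.42065803 0.09582421 0.32066798] [-0.55693763 -0.27104471  0.12244441] 0.03911248260480094
```

View pics/side16z.png

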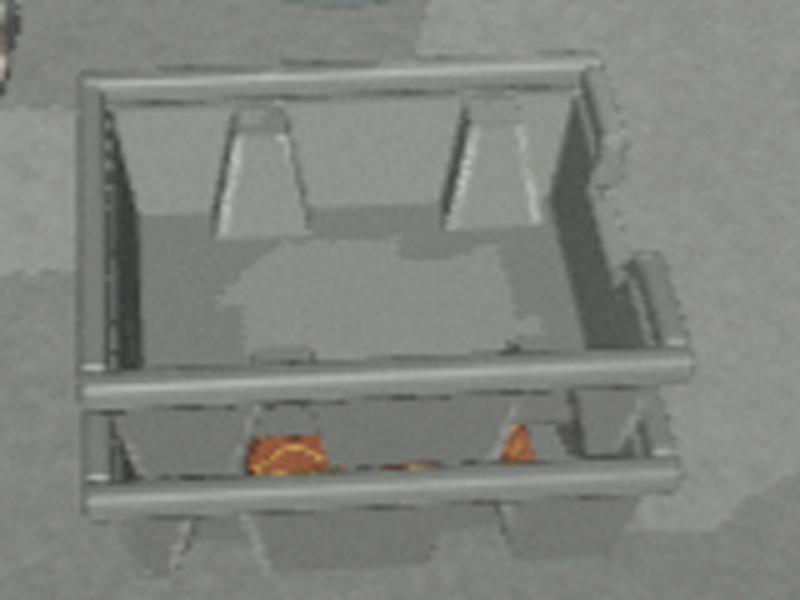

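View pics/side16.png

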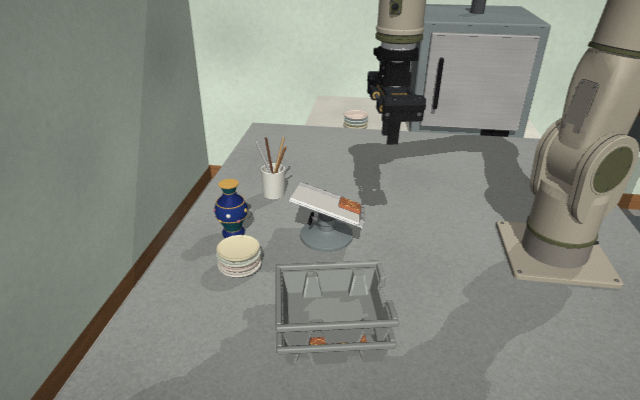

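View pics/top16.png

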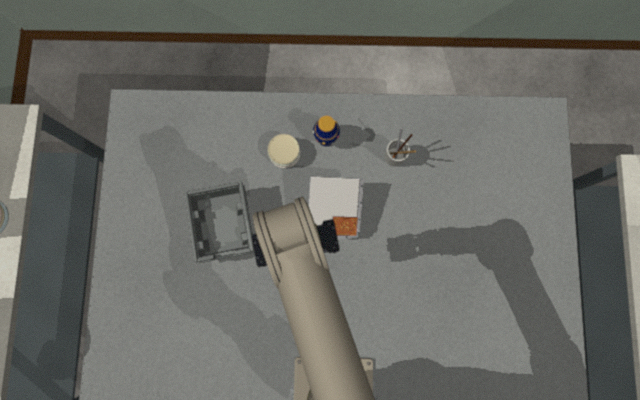

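```bash
python3 - <<'E'
from h import *
c=camera("side")
g=lambda a,b,z: onz(c,260+a/5-.4,250+b/5-.4,z)[:2]
U=[g(80,389,.111),g(693,363,.111)];L=[g(83,500,.061),g(681,471,.061)];F=[g(82,80,.111),g(597,67,.111)]
for n,P in (("U",U),("L",L),("F",F)): print(n,np.round(P,4).tolist(),"mid",(P[0]+P[1])/2)
print("rim spacing",np.linalg.norm(U[0]-F[0]))
t=camera("top"); h=cv2.cvtColor(t["frame"],cv2.COLOR_RGB2HSV)
print(plaqueonbed(t,(310,170,370,245)))
E
```

```text
U [[0.5865, 0.4502], [0.3845, 0.4074]] mid [0.48545153 0.42881116]
L [[0.5867, 0.4527], [0.3838, 0.4088]] mid [0.48528517 0.43075132]
F [[0.6208, 0.2886], [0.4208, 0.2497]] mid [0.52083394 0.26910747]
rim spacing 0.16525287109752737
(((28.63597297668457, 36.139671325683594), (77.61007690429688, 54.55512237548828), 87.69462585449219), [[-0.20000000298023224, -1.5], [54.29999923706055, -3.700000047683716], [57.5, 73.80000305175781], [2.9000000953674316, 76.0]])
```

```bash
python3 - <<'E'
from bench import *
print(read_state()["time"]); print(close_job())
E
```

```text
31.225
the job is handed in; nothing more can be done
None
```

I seated the copper plaque in the low corner of the stand, then stacked the emptied tote on the waiting tote. I handed the job in at 31.2 s; close_job gave no verdict.

- **Plaque:** I laid it on the slope and let it go, but it stopped about 15 mm short of the front fence. I pushed it the rest of the way with the closed fingertips until the push met about 5 N. In the wrist picture after the push its edges were flush with both fences. It measured x = 29.4, y = 37.0 mm on the bed, against a home of 28, 38. A coarser top-camera check after the stacking gave 28.6, 36.1 mm.
- **Tote:** I turned it end for end and lowered it until it made contact at the height expected for standing on the ledges. In the side view its rim lay within about 2 mm of the lower tote's, with the two rims 50 mm apart. The hand dips are at opposite ends.
- **Everything else:** The waiting plaques are still in their tote, and the dishes, brush jar and vase look unmoved. The highest force I read was about 6 N on the tool, but I only had readings at the end of each move. The arm was clear at hand-in.

The wrist and top cameras disagreed by 3–5 mm in y, so I used averages. I did not take another wrist close-up of the plaque after stacking the tote.

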